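# Tip the stoppers into the wash canister

## Robot

A 6-joint arm with a two-finger parallel gripper is mounted at the origin on the work surface. World frame = base frame: x ahead of the robot, y to its left, z up, the work surface at z = 0. Lengths are in mm, angles in rad, forces in N, time in s.
With the tool pointing down it reaches from about 250 to 775 mm from the base axis. Payload 4 kg.
Tool frame: the origin (TCP) lies midway between the tips of the shut fingers; the grasp point (between the pads) lies manip.pinch_z behind it (manip.pinch_z is the distance from the TCP to the grasp point, in mm); z points along the fingers, y is the direction in which the jaws open and shut (so a half turn about z gives the same grasp; the last joint's range is limited). The gripper opens to 94 mm and grips with 3 to 60 N. Pads are 16 mm wide; open, the fingers measure 119 mm over their backs; the gripper's body (75 mm by 177 mm) begins 78 mm behind the grasp point.
Start: joints at [1.004, 0.087, 1.371, -0, 1.684, -0.103], TCP at [246.055, 491.912, 205.506] pointing down, gripper open.
Joint ranges: [-3.1, 3.1], [-0.76, 2.03], [0.27, 2.55], [-1.08, 4.22], [0.17, 2.65], [-2.57, 2.57]. Speed limits (rad/s): [2.79, 2.79, 3.14, 3.14, 3.14, 3.14].

## Interface

Orientations are given as a 3x3 rotation matrix whose columns are the frame's x, y, z axes.
In Python, from station import manip gives the robot as it stands. The module is installed in compiled form; this text tells all that it offers.
- The arm moves only by the tool arm_command, never from a script. Its argument "increments" is a list of rows, each a list of 7 numbers: the finger opening in cm, from 0 to 9.4, then the shift along the tool's x, y, z in cm, then the turn, a rotation vector about the tool's x, y, z in rad. A call has exactly 10 rows; each row shifts and turns the commanded pose from where the row before left it, along the tool's axes as they then stand; what a row does not reach is not made up. A row lasts 1/12 s, in which the tool goes at most 41.7 mm and 7.16 degrees, less where a joint would pass 70% of its speed; a pose out of reach is approached as far as the arm can. A call is refused whole if a number of a shift passes 4.17 or a number of a turn 0.125, either way. A call with a gripper value outside its range is refused whole. The fingers move at their own pace and stop on an object; "force" is the grip in N (left out, the last holds). Time passes only in rows, so rows that do not move let the fingers close, or fill a call up. It gives the time, the measured TCP pose, the force and the opening at its end, in the units of the state.
- manip.get_obs(): the state, without advancing time (a new reading comes with each control period).
- manip.capture(name): name is "scene" or "top" or "wrist"; returns (picture, depth): 384x512x3 uint8, red, green, blue; 384x512 float32, mm along the optical axis (not along the pixel's ray), 0 where there is no reading.
- manip.calibration(name): a dict with "intrinsics" (3x3 intrinsics, pixels), "extrinsics" (4x4, takes a point from camera to world coordinates); the wrist camera has in their place "mount" (4x4, takes a point from camera to tool coordinates, whose origin is the TCP and whose axes are the flange's). Camera axes: x right, y up, looking along -z (the intrinsics and any distortion apply to the point x, -y, -z); pixel columns grow to the right and rows downward; lengths in mm; the calibration is good to about 2 mm. A picture is of the moment at which its call begins: read the wrist's pose just before it. calibration takes no time and is no camera call.
- manip.finish_job(): hands the job in, once; it reports no verdict.
The state is a dict: "t": time; "joint_pos": joint angles; "joint_vel": joint speeds; "joint_efforts": joint torques, N m; "tool_pos": TCP position; "eef_rot": TCP orientation; "ft_force": force on the tool from outside, world axes, zero at the start; "moment": the same for the moment, N m; "opening": opening from 0.0 (shut) to 1.0 (fully open).
Only numpy, scipy, OpenCV 4.12 (cv2) and the standard library are available. Lean on these libraries where they do the work, as an engineer would, in place of code of your own. Each camera call takes 0.05 s, during which the arm holds its last target. There are 200 camera calls.

## Task

Take the lid off the steel canister and lay it knob up in the middle of the cork mat. Then take the scoop tray by its handle, bring its open end close over the canister and tip it so that all five white stoppers slide in, and set the empty tray back down flat on the bench. Do not spill any stopper, and leave the bottles, jar, cup, vial and blue box standing where they are.

Things in the scene. Friction and masses are not known exactly. Their poses are not given: they have to be found in the camera images.
- tray: open-fronted steel scoop tray; floor 104 x 70 mm (x -54 to +50 mm, y +-35 mm), 3 mm thick, with 22 mm high, 3 mm thick walls at both sides and at the -x end; the +x end is fully open. Metal handle bar at the -x end: 64 mm long (x -118 to -54 mm), 16 mm wide in y, from z 16 to 36 mm. 0.16 kg. Origin: under the floor, centre of width; x points out of the open end, z up
- tray_handle (a point): grip point in the middle of the tray's handle bar: tray x -88 mm, y 0, z 26 mm. It starts within 10 mm of straight below the stand's clamp rod, so an upright gripper does not fit over it: reach in leaning back from the tray by 25 to 40 degrees, then draw the tray back about 60 mm and out sideways, towards the stand's -y side, before raising it
- tray_spout (a point): middle of the tray's open front edge, on the floor: tray x +50 mm, y 0, z 3 mm
- stand: fixed laboratory support stand; origin on the bench below the rod; x away from the robot. Base plate 150 x 90 x 10 mm centred at y +135 mm; upright post 12 mm thick at x 0, y +135 mm, 215 mm high; horizontal clamp rod 10 mm thick (14 mm at its rubber end) 160 mm up, from the post to its free end at y -15 mm; boss on the post at rod height, thumbscrew to x -45 mm
- pot: round steel canister, fixed to the bench, 130 mm outside diameter, 90 mm high, wall 3 mm, inner floor 4 mm up; mouth 124 mm wide inside. Origin: centre of its underside on the bench
- lid: loose round steel lid lying on the canister: flange 138 mm in diameter from z 6 to 10 mm, locating disc below it 112 mm in diameter from z 0 to 6 mm (sits loosely in the mouth), black knob on top 26 mm in diameter, z 18 to 38 mm, on a 16 mm neck. Mass about 0.14 kg. Origin: centre of its underside; z up. Origin height on the canister 84 mm, on the mat 4 mm
- lid_knob (a point): centre of the lid's knob, 28 mm above the lid's origin
- mat: square cork mat fixed on the bench, 160 x 160 mm, 4 mm thick; origin at the centre of its underside
- plug0: white PTFE stopper, a blunt cone 14 mm high, 22 mm wide at its base and 18 mm at the top, 12 g, standing on the tray at the start; origin: centre of its base. It slides on the steel at a slope of 26 to 36 degrees
- plug1: white PTFE stopper, a blunt cone 14 mm high, 22 mm wide at its base and 18 mm at the top, 12 g, standing on the tray at the start; origin: centre of its base. It slides on the steel at a slope of 26 to 36 degrees
- plug2: white PTFE stopper, a blunt cone 14 mm high, 22 mm wide at its base and 18 mm at the top, 12 g, standing on the tray at the start; origin: centre of its base. It slides on the steel at a slope of 26 to 36 degrees
- plug3: white PTFE stopper, a blunt cone 14 mm high, 22 mm wide at its base and 18 mm at the top, 12 g, standing on the tray at the start; origin: centre of its base. It slides on the steel at a slope of 26 to 36 degrees
- plug4: white PTFE stopper, a blunt cone 14 mm high, 22 mm wide at its base and 18 mm at the top, 12 g, standing on the tray at the start; origin: centre of its base. It slides on the steel at a slope of 26 to 36 degrees
- brown_bottle: bystander: amber reagent bottle, 48 mm in diameter, 105 mm high; origin: centre of its underside
- dropper: bystander: small dropper bottle, 26 mm in diameter, 62 mm high; origin: centre of its underside
- water_jar: bystander: clear jar, 56 mm in diameter, 85 mm high; origin: centre of its underside
- cup: bystander: white cup, 60 mm in diameter, 70 mm high; origin: centre of its underside
- vial: bystander: glass vial, 28 mm in diameter, 70 mm high; origin: centre of its underside
- rack_box: bystander: blue box, 75 x 60 mm, 50 mm high; origin: centre of its underside
Mind the look-alikes: they are no part of the job. What is shaped like the tray but yellow is not meant. What is shaped like the pot but red is not meant.

How it is judged:
By the outcome, as a careful person would: the job done as asked, in the order asked, and still so for the second after the job is handed in, with the robot touching nothing.
It also fails if it takes over 72 s, if anything falls off the work surface, if the arm or the gripper's body presses on something with over 40 N, if the wrist force passes 120 N, or if a joint passes its speed limit or range.

## Working session

There is one attempt and no reset: what is moved stays moved. The work goes in short steps, Python scripts to look and compute and a tool call to move; the robot and the scene stay as the last step left them, time stands still between calls to the robot, and variables do not carry over. Pictures are saved under pics/ and viewed, on a budget of 13 in all, crops included, one or two more only if the job needs it, and the job is handed in when it is done.

Besides the shell and the picture viewer there is one more tool, called after ">>>" in YAML: its name, and indented under it one key for each argument. arm_command: Moves the arm, as the interface text tells. Its arguments: {"type":"object","properties":{"increments":{"type":"array"},"force":{"type":"number"}},"required":["increments"]}

```bash
mkdir -p pics; cat > h.py <<'E'
import numpy as np, cv2
from station import manip
def cap(n):
    o=manip.get_obs(); im,d=manip.capture(n); c=manip.calibration(n)
    K=np.array(c['intrinsics'])
    if n=='wrist':
        T=np.eye(4);T[:3,:3]=o['eef_rot'];T[:3,3]=o['tool_pos'];E=T@np.array(c['mount'])
    else: E=np.array(c['extrinsics'])
    return im,d,K,E,c
def cloud(d,K,E):
    v,u=np.mgrid[:d.shape[0],:d.shape[1]]
    x=(u-K[0,2])/K[0,0]*d; y=(v-K[1,2])/K[1,1]*d
    P=np.stack([x,-y,-d,np.ones_like(d)],-1)@E.T
    P=P[...,:3]; P[d<=0]=np.nan
    return P
def save(n,im,s=None):
    im=im[...,::-1]
    if s: im=cv2.resize(im,None,fx=s,fy=s,interpolation=cv2.INTER_CUBIC)
    cv2.imwrite('pics/'+n+'.png',im)
E
python3 - <<'E'
from h import *
print(manip.pinch_z)
for n in('scene','top'):
    im,d,K,E,c=cap(n); save(n,im,1.5); np.savez(n,im=im,d=d,K=K,E=E); print(n,c,(d>0).mean())
print({k:v for k,v in manip.get_obs().items()})
print(manip.calibration('wrist'))
E
```

```text
18.8
scene {'intrinsics': array([[472.3020376 ,   0.        , 250.71777731],
       [  0.        , 472.3020376 , 198.37023659],
       [  0.        ,   0.        ,   1.        ]]), 'extrinsics': array([[-6.40122010e-01, -4.08334684e-01,  6.50773846e-01,
         1.35142714e+03],
       [ 7.68270446e-01, -3.37926029e-01,  5.43660299e-01,
         6.60935716e+02],
       [-2.08193534e-03,  8.47979236e-01,  5.30025358e-01,
         7.89177491e+02],
       [ 0.00000000e+00,  0.00000000e+00,  0.00000000e+00,
         1.00000000e+00]])} 0.9872894287109375
top {'intrinsics': array([[388.79971481,   0.        , 254.79181105],
       [  0.        , 388.79971481, 189.63207085],
       [  0.        ,   0.        ,   1.        ]]), 'extrinsics': array([[-1.40687720e-02,  9.97175561e-01, -7.37764905e-02,
         4.09311533e+02],
       [-9.99890774e-01, -1.43644691e-02, -3.47891581e-03,
        -3.51856857e+01],
       [-4.52884995e-03,  7.37194881e-02,  9.97268733e-01,
         1.25852726e+03],
       [ 0.00000000e+00,  0.00000000e+00,  0.00000000e+00,
         1.00000000e+00]])} 0.996032714843
[... 612 characters left out ...]
74901e-03, -9.99997999e-01]]), 'ft_force': array([-0.12930267,  0.5127486 ,  0.6878213 ]), 'moment': array([-0.00678625,  0.00773982,  0.02063029]), 'opening': 0.9959704948304912}
{'intrinsics': array([[285.39691936,   0.        , 257.05250167],
       [  0.        , 285.39691936, 187.74698058],
       [  0.        ,   0.        ,   1.        ]]), 'mount': array([[-8.70067907e-04,  9.59341403e-01,  2.82246904e-01,
         8.38618317e+01],
       [ 9.99999354e-01,  1.04105132e-03, -4.55828885e-04,
         8.12800114e-01],
       [-7.31129035e-04,  2.82246326e-01, -9.59341689e-01,
        -1.81095902e+02],
       [ 0.00000000e+00,  0.00000000e+00,  0.00000000e+00,
         1.00000000e+00]])}
```

View pics/scene.png

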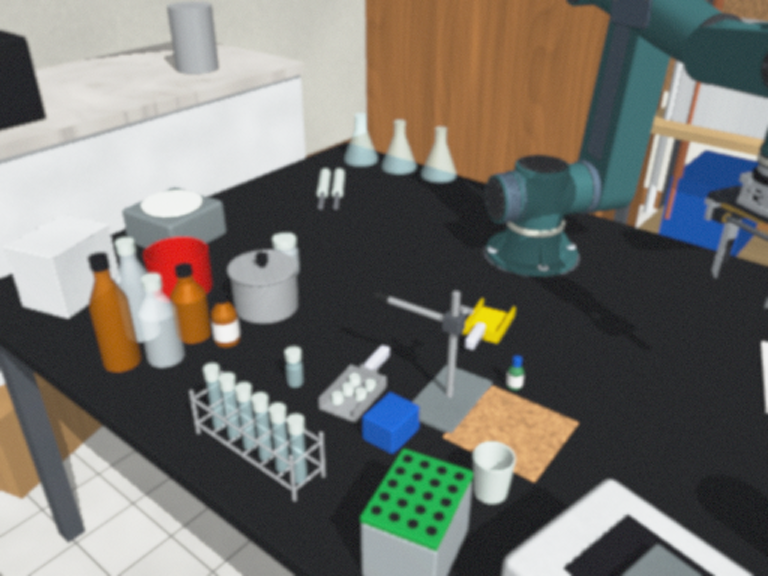

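View pics/top.png

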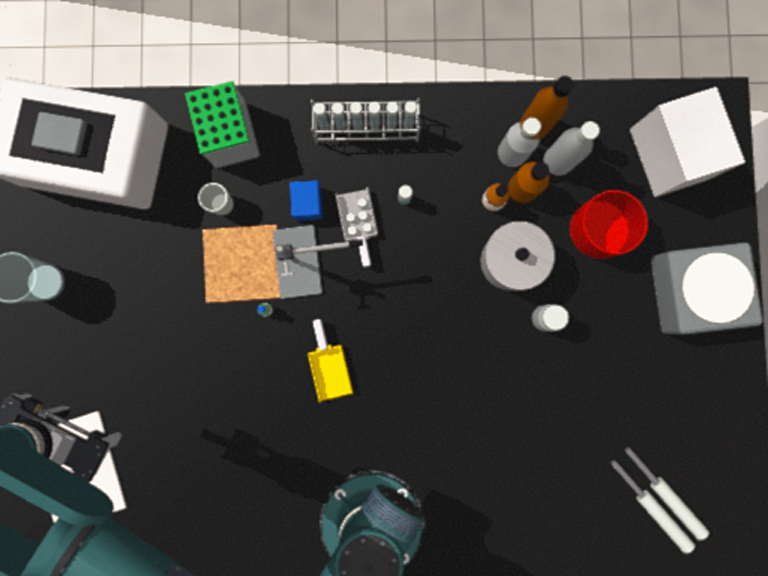

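The top view shows the steel canister and its black knob at (518,256). The red pot at (608,222) is a look-alike. The steel tray with stoppers is at (357,215), its handle at (365,253) under the rod tip; the yellow tray at (332,372) is a look-alike. The mat is at (240,263), the blue box at (305,200), the cup at (215,198), the vial at (405,195), the dropper at (265,310) and the jar at (550,318). In the scene view the same things are at: canister (263,285), tray (355,390), stand (452,345), mat (510,430).

```bash
cat > m.py <<'E'
from h import *
def box(P,x0,x1,y0,y1,z0,z1):
    with np.errstate(invalid='ignore'):
        m=(P[...,0]>x0)&(P[...,0]<x1)&(P[...,1]>y0)&(P[...,1]<y1)&(P[...,2]>z0)&(P[...,2]<z1)
    return m
C={}
for n in('top','scene'):
    f=np.load(n+'.npz'); C[n]=(f['im'],cloud(f['d'].astype(float),f['K'],f['E']),f)
E
python3 - <<'E'
from m import *
im,P,_=C['top']
for nm,(u,v) in dict(knob=(522,254),lid=(505,270),tray=(357,215),handle=(365,253),rodtip=(347,245),post=(285,252),mat=(240,263),matTL=(204,229),matBL=(206,301),vial=(405,195),box=(305,200),cup=(215,198),drop=(265,310),jar=(550,318),amber=(497,197),bench=(420,300),stand=(300,270)).items():
    print(nm,P[round(v/1.5),round(u/1.5)].round(0))
for n in C:
    im,P,_=C[n]; k=im.astype(int)
    print(n,'bench z',np.nanmedian(P[box(P,200,500,-200,0,-30,30)][:,2]))
    # lid
    l=P[box(P,330,560,-380,-150,80,110)]
    knob=P[box(P,330,560,-380,-150,112,140)]
    if len(l): 
        (c,r)=cv2.minEnclosingCircle(l[:,:2].astype(np.float32)); print('lid',len(l),c,r,np.median(l[:,2]))
    if len(knob): print('knob',len(knob),knob.mean(0),knob.max(0),knob.min(0))
    # mat by colour
    m=(k[...,0]-k[...,2]>50)&(k[...,1]>100)&box(P,250,560,50,330,-10,20)&(k[...,1]-k[...,2]>20)
    q=P[m]; 
    m2=cv2.morphologyEx(m.astype(np.uint8),cv2.MORPH_OPEN,np.ones((3,3)))>0
    q=P[m2]; print('mat',len(q),cv2.minAreaRect(q[:,:2].astype(np.float32)),np.median(q[:,2]))
    for a,b in ((10,20),(20,30),(30,45)):
        t=P[box(P,330,560,-60,100,a,b)]; print(a,b,len(t),t.mean(0) if len(t) else '',cv2.minAreaRect(t[:,:2].astype(np.float32)) if len(t) else '')
    rod=P[box(P,330,500,-80,150,150,172)]
    print('rod',len(rod), rod[:,1].min() if len(rod) else '', np.polyfit(rod[:,1],rod[:,0],1) if len(rod) else '')
E
```

```text
knob [ 550. -306.  122.]
lid [ 521. -279.   91.]
tray [657.  22.  -4.]
handle [566.   6.  32.]
rodtip [567.  35. 163.]
post [553. 149. 178.]
mat [554. 276.   4.]
matTL [628. 355.   4.]
matBL [471. 350.   4.]
vial [682. -81.  71.]
box [680. 130.  52.]
cup [696. 331.   9.]
drop [448. 213.  43.]
jar [ 424. -368.   84.]
amber [ 672. -266.   86.]
bench [ 468. -112.   -3.]
stand [535. 145.  13.]
top bench z -0.1249748236925825
lid 1012 (480.36767578125, -310.179931640625) 104.07218933105469 93.59015314177816
knob 57 [ 550.12453406 -305.90837237  120.54816678] [ 559.71441366 -293.91502524  125.42381474] [ 538.81695326 -319.3483777   112.84000099]
mat 1697 ((430.5863037109375, 174.37472534179688), (397.386962890625, 149.296142578125), 46.41074752807617) 3.692667252663796
10 20 8 [358.9178565   68.96479549  16.89451705] ((362.8891906738281, 75.05361938476562), (68.2703857421875, 21.817502975463867), 49.72171401977539)
20 30 36 [379.76915963  72.67875459  24.41886125] ((444.7760925292969, 59.18974304199219), (64.13758850097656, 214.6035919189453), 76.54015350341797)
30 45 65 [466.52651066  51.
[... 280 characters left out ...]
.04773824  119.52362606] [ 559.32565582 -288.90168511  124.16692892] [ 537.27433216 -315.02373915  112.01590557]
mat 1624 ((423.415283203125, 174.87522888183594), (403.2528076171875, 140.87857055664062), 45.515647888183594) 3.2773163347094396
10 20 22 [390.10194662  62.15353293  15.22795634] ((447.1717834472656, 50.6331901550293), (35.04217529296875, 224.3526611328125), 78.52171325683594)
20 30 31 [411.92134142  55.12287572  23.09257915] ((451.0042724609375, 51.940738677978516), (38.46473693847656, 222.61318969726562), 78.01371002197266)
30 45 39 [490.23546963  39.86130015  34.50916822] ((465.4649658203125, 53.41286087036133), (20.01781463623047, 209.59608459472656), 62.68363571166992)
rod 0
```

```bash
python3 - <<'E'
from m import *
# close crops: tray region from both views side by side
a=C['top'][0][110:190,180:290]; b=C['scene'][0][190:310,190:380]
a=cv2.resize(a,None,fx=4,fy=4,interpolation=cv2.INTER_CUBIC); b=cv2.resize(b,None,fx=1.9,fy=1.9,interpolation=cv2.INTER_CUBIC)
h=320; b=cv2.resize(b,(b.shape[1]*h//b.shape[0],h))
print(a.shape,b.shape)
o=np.zeros((h,a.shape[1],3),np.uint8)
o=np.vstack([a[:h],np.pad(b[:280],((0,0),(0,max(0,a.shape[1]-b.shape[1])),(0,0)))[:, :a.shape[1]]]) if b.shape[1]<=a.shape[1] else np.vstack([np.pad(a,((0,0),(0,b.shape[1]-a.shape[1]),(0,0))),b[:280]])
save('crop1',o)
E
```

```text
(320, 440, 3) (320, 506, 3)
```

View pics/crop1.png

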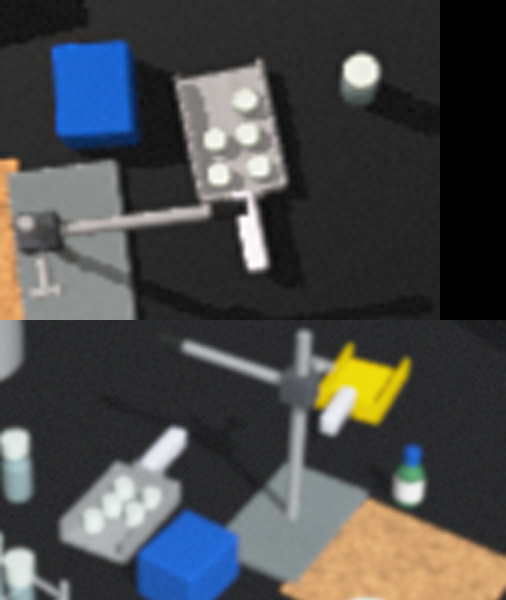

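The crop confirms the steel tray: five stoppers, handle toward the robot, grip just past the rod tip, which is at (208,211) in the upper half. The steel canister has the knobbed lid. Next I refine with the correct regions.

```bash
python3 - <<'E'
from m import *
from scipy.optimize import least_squares
for n in C:
    im,P,_=C[n]; k=im.astype(int); print('==',n)
    l=P[box(P,460,640,-400,-210,88,100)]
    # median-of-extent centre & circle
    r=least_squares(lambda c:np.maximum(np.hypot(l[:,0]-c[0],l[:,1]-c[1])-69,0),[547,-303]).x
    print('lid',len(l),l.min(0),l.max(0),r)
    kn=P[box(P,500,600,-350,-250,112,140)]; print('knob',kn.mean(0),np.percentile(kn[:,2],90))
    m=(k[...,0]-k[...,2]>50)&(k[...,1]>100)&box(P,420,680,150,400,-10,20)
    q=P[cv2.morphologyEx(m.astype(np.uint8),cv2.MORPH_OPEN,np.ones((3,3)))>0]
    print('mat',cv2.minAreaRect(q[:,:2].astype(np.float32)),np.median(q[:,2]))
    h=P[box(P,520,620,-40,20,24,45)]; print('handle',len(h),h.mean(0),h.min(0),h.max(0),cv2.minAreaRect(h[:,:2].astype(np.float32)))
    t=P[box(P,590,740,-45,75,-2,30)&(k.min(-1)>90)]; print('tray',len(t),cv2.minAreaRect(t[:,:2].astype(np.float32)))
    rod=P[box(P,530,600,-60,130,145,180)]; print('rod',len(rod),rod.min(0),rod.max(0),np.polyfit(rod[:,1],rod[:,0],1),np.median(rod[:,2]))
    for nm,b in dict(box=(620,740,85,180,30,60),cup=(640,760,280,380,40,80),vial=(640,740,-120,-50,30,80),jar=(380,480,-420,-320,30,95),amber=(640,720,-300,-230,30,110),drop=(410,490,180,250,20,70)).items():
        q=P[box(P,*b)]; print(nm,len(q),q.min(0).round(),q.max(0).round())
E
```

```text
== top
lid 1534 [ 484.15161224 -374.14698449   88.02275288] [ 618.79068027 -239.35730745   99.97181161] [ 551.90517485 -306.3859111 ]
knob [ 551.07565229 -305.92403882  120.7697615 ] 123.24390124534452
mat ((554.0421752929688, 275.7752685546875), (159.15821838378906, 161.85067749023438), 3.1547539234161377) 4.070386673661119
handle 93 [571.20268641   7.16398534  34.82437399] [540.9450091  -17.16328344  26.20789796] [615.01560644  18.05848758  39.83861521] ((579.9798583984375, 6.094379425048828), (32.59233474731445, 77.5335922241211), 79.22293090820312)
tray 687 ((653.2952270507812, 23.7486572265625), (111.4668960571289, 73.8488540649414), 10.669981956481934)
rod 172 [553.96578106   6.42388475 154.58737922] [579.05469943 129.93319599 171.39522554] [-1.15134367e-01  5.72931924e+02] 164.29367980889288
box 472 [645. 100.  30.] [722. 162.  57.]
cup 173 [655. 289.  40.] [714. 348.  77.]
vial 79 [677. -92.  30.] [704. -66.  74.]
jar 315 [ 399. -400.   30.] [ 452. -349.   90.]
amber 224 [ 659. -292.   30.] [ 706. -248.  110.]
drop 63 [439. 208.  20.] [464. 233.  65.]
== scene
lid 785 [ 482.0
[... 361 characters left out ...]
93170723 -13.67188301  24.08920499] [617.48909667  19.98784317  39.08510512] ((580.7305297851562, 8.718494415283203), (30.47936248779297, 80.50530242919922), 79.39028930664062)
tray 1074 ((651.2110595703125, 17.213390350341797), (126.04939270019531, 89.05158233642578), 11.072442054748535)
rod 194 [556.50582643   7.99263997 154.85782905] [580.44613304 128.97335865 168.3061707 ] [-1.24356554e-01  5.77867119e+02] 162.62793252509096
box 734 [646. 103.  30.] [725. 166.  54.]
cup 572 [656. 291.  40.] [717. 350.  73.]
vial 169 [680. -89.  30.] [706. -63.  73.]
jar 205 [ 401. -398.   32.] [ 454. -342.   88.]
amber 388 [ 665. -285.   30.] [ 711. -243.  106.]
drop 136 [447. 211.  20.] [469. 237.  64.]
```

>>> arm_command:
  increments:
    - [9.4,-1.5,-1.4,0,0,0,0]
    - [9.4,-3,-2.75,0,0,0,0]
    - [9.4,-3,-2.75,0,0,0,0]
    - [9.4,-3,-2.75,0,0,0,0]
    - [9.4,-3,-2.75,0,0,0,0]
    - [9.4,-3,-2.75,0,0,0,0]
    - [9.4,-3,-2.75,0,0,0,0]
    - [9.4,-3,-2.75,0,0,0,0]
    - [9.4,-3,-2.75,0,0,0,0]
    - [9.4,-3,-2.75,0,0,0,0]
  force: 40

```text
t: 0.93
tool_pos: [383.9, 128.7, 205.2]
eef_rot: [[-0.895, 0.447, 0.0], [0.447, 0.895, 0.0], [0.0, 0.0, -1.0]]
ft_force: [1.0, -0.4, -0.2]
opening: 1.001
```

>>> arm_command:
  increments:
    - [9.4,-3,-2.75,0,0,0,0]
    - [9.4,-3,-2.75,0,0,0,0]
    - [9.4,-3,-2.75,0,0,0,0]
    - [9.4,-3,-2.75,0,0,0,0]
    - [9.4,-3,-2.75,0,0,0,0]
    - [9.4,-3,-2.75,0,0,0,0]
    - [9.4,-3,-2.75,0,0,0,0]
    - [9.4,-3,-2.75,0,0,0,0]
    - [9.4,-2,-1.8,0,0,0,0]
    - [9.4,-1,-0.9,0,0,0,0]

```text
t: 1.77
tool_pos: [515.1, -214.3, 203.9]
eef_rot: [[-0.893, 0.45, -0.002], [0.45, 0.893, 0.0], [0.002, -0.001, -1.0]]
ft_force: [0.0, 0.4, -0.2]
opening: 0.996
```

```bash
cat >> h.py <<'E'
def go(p,R=None,p0=None,R0=None):
    "total tool-frame shift (cm) to world TCP p; rotvec in tool axes to R"
    from scipy.spatial.transform import Rotation as Ro
    o=manip.get_obs(); R0=np.array(o['eef_rot']) if R0 is None else R0; p0=o['tool_pos'] if p0 is None else p0
    print('t',round(o['t'],2),'pos',o['tool_pos'].round(1),'F',o['ft_force'].round(1),'open',round(o['opening'],3),'J',o['joint_pos'].round(2))
    print('shift',(R0.T@(np.array(p)-p0)/10).round(2), '' if R is None else Ro.from_matrix(R0.T@R).as_rotvec().round(3))
E
python3 - <<'E'
from h import *
im,d,K,E,c=cap('wrist'); P=cloud(d.astype(float),K,E); save('w1',im)
b=P[(abs(P[...,0]-550)<60)&(abs(P[...,1]+305)<60)&(P[...,2]>110)&(P[...,2]<130)]
print(len(b), b.mean(0) if len(b) else 0, (b.min(0)+b.max(0))/2 if len(b) else 0, np.percentile(b[:,2],90) if len(b) else 0)
go([552,-305,98]); print(manip.get_obs()['eef_rot'].round(3))
E
```

```text
550 [ 548.15331701 -302.54705261  121.6586383 ] [ 549.84844024 -304.41342061  118.02857889] 124.25354259782371
t 1.82 pos [ 515.4 -214.9  203.8] F [ 0.9 -0.5  0.2] open 0.999 J [-0.5   0.11  1.35 -0.    1.68 -1.6 ]
shift [-7.35 -6.38 10.58] 
[[-0.893  0.451 -0.002]
 [ 0.451  0.893 -0.   ]
 [ 0.001 -0.001 -1.   ]]
```

>>> arm_command:
  increments:
    - [9.4,-1.1,-1.0,0.5,0,0,0]
    - [9.4,-2,-1.8,1,0,0,0]
    - [9.4,-2,-1.8,1,0,0,0]
    - [9.4,-1.5,-1.3,1,0,0,0]
    - [9.4,-0.5,-0.5,1,0,0,0]
    - [9.4,0,0,1.5,0,0,0]
    - [9.4,0,0,1.5,0,0,0]
    - [9.4,0,0,1.5,0,0,0]
    - [9.4,0,0,1,0,0,0]
    - [9.4,0,0,0.5,0,0,0]

```text
t: 2.65
tool_pos: [548.9, -298.1, 98.4]
eef_rot: [[-0.895, 0.446, -0.003], [0.446, 0.895, 0.002], [0.004, 0.001, -1.0]]
ft_force: [-0.3, 0.9, -0.1]
opening: 0.997
```

>>> arm_command:
  increments:
    - [4,0,0,0,0,0,0]
    - [3,0,0,0,0,0,0]
    - [2,0,0,0,0,0,0]
    - [1,0,0,0,0,0,0]
    - [1,0,0,0,0,0,0]
    - [1,0,0,0,0,0,0]
    - [1,0,0,0,0,0,0]
    - [1,0,0,0,0,0,0]
    - [1,0,0,0,0,0,0]
    - [1,0,0,0,0,0,0]

```text
t: 3.48
tool_pos: [549.7, -300.4, 100.5]
eef_rot: [[-0.894, 0.447, -0.0], [0.447, 0.894, -0.0], [-0.0, -0.0, -1.0]]
ft_force: [-0.2, -0.3, 0.1]
opening: 0.327
```

>>> arm_command:
  increments:
    - [1,0,0,0,0,0,0]
    - [1,0,0,0,0,0,0]
    - [1,0,0,0,0,0,0]
    - [1,0,0,-0.3,0,0,0]
    - [1,0,0,-0.7,0,0,0]
    - [1,0,0,-1,0,0,0]
    - [1,0,0,-1.5,0,0,0]
    - [1,0,0,-1.5,0,0,0]
    - [1,0,0,-1,0,0,0]
    - [1,0,0,-0.5,0,0,0]

```text
t: 4.32
tool_pos: [551.2, -299.9, 168.7]
eef_rot: [[-0.895, 0.447, 0.005], [0.447, 0.895, -0.001], [-0.005, 0.001, -1.0]]
ft_force: [0.8, -0.5, -1.2]
opening: 0.269
```

```bash
python3 - <<'E'
from h import *
from scipy.optimize import least_squares
im,d,K,E,c=cap('wrist'); P=cloud(d.astype(float),K,E); save('w2',im)
o=manip.get_obs();p=o['tool_pos']
for n in('top',):
    im,d,K,E,c=cap(n);P=cloud(d.astype(float),K,E)
    q=P[(np.hypot(P[...,0]-550,P[...,1]+303)<90)&(P[...,2]>135)&(P[...,2]<175)]
    if len(q): print(n,len(q),q.min(0),q.max(0))
go([390,0,165])
go([554,276,165],p0=np.array([390,0,165]))
E
```

```text
top 570 [ 488.20154215 -363.69254629  156.21468566] [ 622.90539198 -233.79785791  173.35874969]
t 4.42 pos [ 550.8 -300.   167.4] F [-0.6  0.3 -1.2] open 0.266 J [-0.59  0.27  1.24  0.    1.63 -1.7 ]
shift [27.79 19.66  0.16] 
t 4.42 pos [ 550.8 -300.   167.4] F [-0.6  0.3 -1.2] open 0.266 J [-0.59  0.27  1.24  0.    1.63 -1.7 ]
shift [-2.340e+00  3.202e+01  3.000e-02]
```

View pics/w2.png

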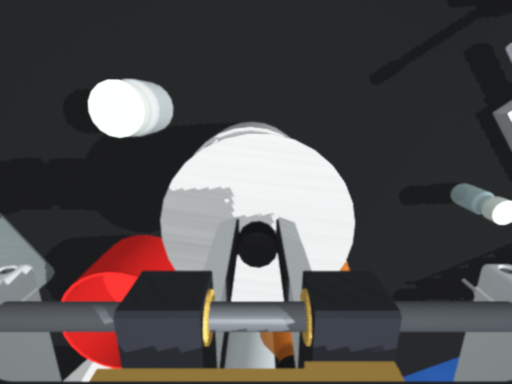

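>>> arm_command:
  increments:
    - [1,1.4,1,0,0,0,0]
    - [1,3.1,2.2,0,0,0,0]
    - [1,3.1,2.2,0,0,0,0]
    - [1,3.1,2.2,0,0,0,0]
    - [1,3.1,2.2,0,0,0,0]
    - [1,3.1,2.2,0,0,0,0]
    - [1,3.1,2.2,0,0,0,0]
    - [1,3.1,2.2,0,0,0,0]
    - [1,3.1,2.2,0,0,0,0]
    - [1,1.6,1.1,0,0,0,0]

```text
t: 5.25
tool_pos: [386.7, 3.6, 164.6]
eef_rot: [[-0.895, 0.445, -0.002], [0.445, 0.895, 0.003], [0.003, 0.001, -1.0]]
ft_force: [0.3, 0.0, -1.5]
opening: 0.266
```

>>> arm_command:
  increments:
    - [1,0,2,0,0,0,0]
    - [1,0,3.4,0,0,0,0]
    - [1,-0.3,3.6,0,0,0,0]
    - [1,-0.3,3.6,0,0,0,0]
    - [1,-0.3,3.6,0,0,0,0]
    - [1,-0.3,3.6,0,0,0,0]
    - [1,-0.3,3.6,0,0,0,0]
    - [1,-0.3,3.6,0,0,0,0]
    - [1,-0.3,3,0,0,0,0]
    - [1,-0.2,1.8,0,0,0,0]

```text
t: 6.08
tool_pos: [552.4, 277.6, 164.0]
eef_rot: [[-0.895, 0.445, -0.002], [0.445, 0.895, 0.001], [0.002, -0.0, -1.0]]
ft_force: [0.1, -0.3, -0.0]
opening: 0.104
```

```bash
python3 - <<'E'
from h import *
from scipy.optimize import least_squares
im,d,K,E,c=cap('wrist'); P=cloud(d.astype(float),K,E)
p=manip.get_obs()['tool_pos']
q=P[(np.hypot(P[...,0]-p[0],P[...,1]-p[1])<85)&(P[...,2]>p[2]-100+90-8)&(P[...,2]<p[2]-100+94+8)]
q=q-p
r=least_squares(lambda c:np.maximum(np.hypot(q[:,0]-c[0],q[:,1]-c[1])-69,0),[0,0]).x
print('wrist',len(q),q.min(0),q.max(0),r)
for n in('scene','top'):
    im,d,K,E,c=cap(n);P=cloud(d.astype(float),K,E)
    q=P[(np.hypot(P[...,0]-p[0],P[...,1]-p[1])<85)&(P[...,2]>p[2]-18)&(P[...,2]<p[2]+2)]-p
    print(n,len(q),q.min(0),q.max(0),np.median(q,0),least_squares(lambda c:np.maximum(np.hypot(q[:,0]-c[0],q[:,1]-c[1])-69,0),[0,0]).x)
go([554,276,18])
E
```

```text
Traceback (most recent call last):
ValueError: zero-size array to reduction operation minimum which has no identity
```

```bash
python3 - <<'E'
from h import *
a=cap('scene')[0]; im,d,K,E,c=cap('top'); np.savez('top2',im=im,d=d,K=K,E=E)
save('s3',np.vstack([a[100:340],im[90:330]]),1.2)
E
```

```text
(no output)
```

View pics/s3.png

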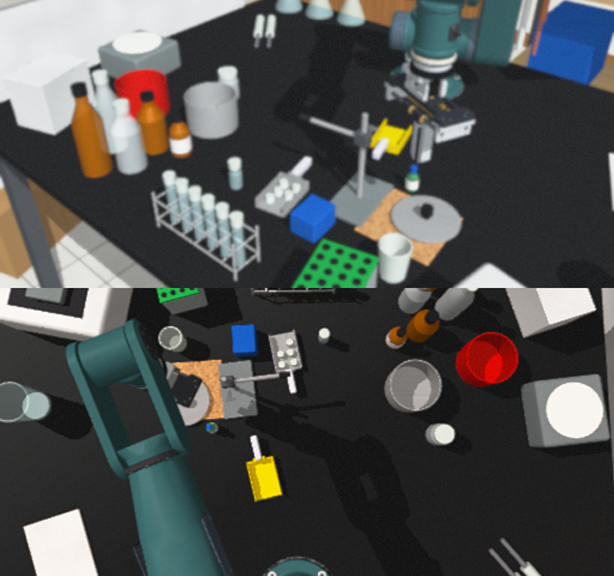

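The lid slipped out of a grip that was too high on the knob. It fell knob up, partly across the mat, with the knob at about (427,211) in the upper (scene) half. The bystanders look undisturbed. Measure and regrip lower.

```bash
python3 - <<'E'
from m import *
from scipy.optimize import least_squares
for n in('wrist','scene','top'):
    im,d,K,E,c=cap(n);P=cloud(d.astype(float),K,E);k=im.astype(int)
    grey=(k.max(-1)-k.min(-1)<35)&(k.max(-1)>110)
    q=P[box(P,420,680,180,420,8,26)&grey]
    if len(q)>20:
        r=least_squares(lambda c:np.maximum(np.hypot(q[:,0]-c[0],q[:,1]-c[1])-69,0),np.median(q[:,:2],0)).x
        A=np.c_[q[:,:2]-r,np.ones(len(q))]; print(n,len(q),np.percentile(q,1,0).round(),np.percentile(q,99,0).round(),r,'plane',np.linalg.lstsq(A,q[:,2],rcond=None)[0])
    kb=P[box(P,460,640,220,400,28,60)&(k.max(-1)<70)]; print(n,'knob',len(kb),kb.mean(0) if len(kb) else '',np.percentile(kb[:,2],90) if len(kb) else '')
    for nm,b in dict(box=(620,740,85,180,30,60),cup=(640,760,280,380,40,80),drop=(410,490,180,250,20,70)).items():
        q=P[box(P,*b)]; print(nm,len(q),*( (q.min(0).round(),q.max(0).round()) if len(q) else ()))
go([554,276,18])
E
```

```text
wrist 12664 [461. 181.  10.] [661. 364.  19.] [540.55160147 272.43544975] plane [-2.92849395e-03  2.36075149e-02  1.51636949e+01]
wrist knob 377 [525.43528742 299.26577534  43.53953229] 44.564972488498896
box 0
cup 1187 [654. 294.  40.] [713. 349.  74.]
drop 618 [439. 213.  20.] [465. 237.  66.]
scene 1996 [462. 182.   8.] [661. 365.  24.] [542.58770731 271.52246674] plane [-3.82412204e-03  1.71551805e-02  1.30764673e+01]
scene knob 73 [535.49162087 302.46933989  38.02868097] 42.448513528655916
box 729 [646. 103.  30.] [725. 166.  54.]
cup 573 [655. 290.  40.] [717. 350.  72.]
drop 137 [446. 213.  20.] [469. 236.  63.]
top 560 [465. 181.   8.] [624. 306.  20.] [542.8374411  241.06545886] plane [-8.64365130e-03  3.39663381e-02  1.31214940e+01]
top knob 2 [523.60745719 308.00273286  41.18594793] 42.67635424350446
box 471 [645. 100.  30.] [722. 162.  57.]
cup 174 [656. 289.  40.] [713. 350.  75.]
drop 61 [439. 207.  24.] [464. 232.  67.]
t 6.38 pos [551.6 273.6 165.4] F [ 0.3  0.  -0.4] open 0.108 J [ 0.37  0.24  1.27 -0.    1.63 -0.74]
shift [-0.12  0.33 14.74]
```

>>> arm_command:
  increments:
    - [9.4,0.6,0.2,0.5,0,0,0]
    - [9.4,0.9,0.3,1,0,0,0]
    - [9.4,0.9,0.4,1,0,0,0]
    - [9.4,0.6,0.2,1,0,0,0]
    - [9.4,0.3,0.1,1,0,0,0]
    - [9.4,0,0,1,0,0,0]
    - [9.4,0,0,1,0,0,0]
    - [9.4,0,0,1,0,0,0]
    - [9.4,0,0,1,0,0,0]
    - [9.4,0,0,0.5,0,0,0]
  force: 60

```text
t: 7.22
tool_pos: [527.4, 299.4, 73.3]
eef_rot: [[-0.894, 0.448, -0.002], [0.448, 0.894, -0.001], [0.002, -0.002, -1.0]]
ft_force: [-0.9, 0.7, -0.5]
opening: 0.779
```

```bash
python3 - <<'E'
from m import *
im,d,K,E,c=cap('wrist');P=cloud(d.astype(float),K,E);k=im.astype(int)
kb=P[box(P,490,570,260,340,28,52)&(k.max(-1)<90)]
kt=kb[kb[:,2]>np.median(kb[:,2])-4]
print(len(kb),kb.mean(0),np.median(kb[:,2]),(kt.min(0)+kt.max(0))/2,kt.mean(0),np.ptp(kt,0))
q=P[box(P,420,680,180,420,8,26)]; print(np.median(q[:,2]))
go([527,299,17])
E
```

```text
808 [524.1832683  300.41498748  42.46184985] 43.53893022256892 [525.80423766 300.09354367  42.84626637] [525.1993175  300.12543535  43.49673877] [23.45919463 24.6203159   6.58357479]
16.06202517299201
t 7.27 pos [527.  299.3  72.7] F [-0.1 -0.8 -1. ] open 0.823 J [ 0.42  0.27  1.42 -0.    1.45 -0.68]
shift [-0.02 -0.01  5.57]
```

>>> arm_command:
  increments:
    - [9.4,0.15,0,0.4,0,0,0]
    - [9.4,0,0,1,0,0,0]
    - [9.4,0,0,1.2,0,0,0]
    - [9.4,0,0,1.2,0,0,0]
    - [9.4,0,0,1,0,0,0]
    - [9.4,0,0,0.6,0,0,0]
    - [9.4,0,0,0.15,0,0,0]
    - [9.4,0,0,0,0,0,0]
    - [2,0,0,0,0,0,0]
    - [1,0,0,0,0,0,0]

```text
t: 8.1
tool_pos: [527.3, 301.0, 20.9]
eef_rot: [[-0.894, 0.447, 0.002], [0.447, 0.894, 0.001], [-0.001, 0.001, -1.0]]
ft_force: [0.5, 0.4, 0.6]
opening: 0.893
```

>>> arm_command:
  increments:
    - [1,0,0,0,0,0,0]
    - [1,0,0,0,0,0,0]
    - [1,0,0,0,0,0,0]
    - [1,0,0,0,0,0,0]
    - [1,0,0,0,0,0,0]
    - [1,0,0,0,0,0,0]
    - [1,0,0,0,0,0,0]
    - [1,0,0,0,0,0,0]
    - [1,0,0,0,0,0,0]
    - [1,0,0,0,0,0,0]

```text
t: 8.93
tool_pos: [526.5, 300.5, 19.9]
eef_rot: [[-0.894, 0.447, -0.0], [0.447, 0.894, -0.0], [0.0, -0.0, -1.0]]
ft_force: [-0.1, -0.1, 0.9]
opening: 0.261
```

```bash
python3 - <<'E'
from h import *
go([554,276,17])
E
```

```text
t 8.93 pos [526.5 300.5  19.9] F [-0.1 -0.1  0.9] open 0.261 J [ 0.43  0.31  1.48 -0.    1.35 -0.68]
shift [-3.55 -0.97  0.29]
```

>>> arm_command:
  increments:
    - [5,0,0,0,0,0,0]
    - [5,0,0,0,0,0,0]
    - [5,0,0,0.2,0,0,0]
    - [5,0,0,0.2,0,0,0]
    - [5,0,0,0,0,0,0]
    - [1,0,0,0,0,0,0]
    - [1,0,0,0,0,0,0]
    - [1,0,0,0,0,0,0]
    - [1,0,0,0,0,0,0]
    - [1,0,0,0,0,0,0]

```text
t: 9.77
tool_pos: [526.7, 300.7, 16.1]
eef_rot: [[-0.894, 0.447, 0.0], [0.447, 0.894, 0.0], [-0.0, 0.0, -1.0]]
ft_force: [0.3, -0.4, -0.1]
opening: 0.264
```

>>> arm_command:
  increments:
    - [1,0,0,0,0,0,0]
    - [1,0,0,-0.4,0,0,0]
    - [1,0,0,-0.5,0,0,0]
    - [1,-0.4,-0.1,0,0,0,0]
    - [1,-0.8,-0.2,0,0,0,0]
    - [1,-0.9,-0.2,0,0,0,0]
    - [1,-0.8,-0.2,0,0,0,0]
    - [1,-0.4,-0.2,0,0,0,0]
    - [1,-0.2,-0.1,0,0,0,0]
    - [1,0,0,0,0,0,0]

```text
t: 10.6
tool_pos: [553.9, 275.3, 24.7]
eef_rot: [[-0.894, 0.448, -0.0], [0.448, 0.894, -0.0], [0.0, -0.0, -1.0]]
ft_force: [0.1, -0.0, -1.7]
opening: 0.269
```

```bash
python3 - <<'E'
from m import *
im,d,K,E,c=cap('scene');P=cloud(d.astype(float),K,E);k=im.astype(int)
q=P[box(P,470,640,195,360,8,40)&(k.max(-1)-k.min(-1)<30)&(k.max(-1)>130)]
print(len(q),np.percentile(q,1,0).round(),np.percentile(q,99,0).round(),np.median(q,0))
go([554,276,17])
E
```

```text
1205 [499. 197.   9.] [623. 342.  36.] [578.97230898 295.40224558  22.20792737]
t 10.65 pos [553.6 275.7  24.8] F [ 0.3  0.1 -2.2] open 0.264 J [ 0.37  0.33  1.44  0.    1.36 -0.74]
shift [-0.02  0.05  0.78]
```

>>> arm_command:
  increments:
    - [1,0,0,0.3,0,0,0]
    - [1,0,0,0.3,0,0,0]
    - [1,0,0,0.2,0,0,0]
    - [1,0,0,0,0,0,0]
    - [1,0,0,0,0,0,0]
    - [4,0,0,0,0,0,0]
    - [6,0,0,0,0,0,0]
    - [8,0,0,0,0,0,0]
    - [8,0,0,0,0,0,0]
    - [8,0,0,0,0,0,0]

```text
t: 11.48
tool_pos: [553.6, 276.2, 17.3]
eef_rot: [[-0.894, 0.447, 0.001], [0.447, 0.894, 0.0], [-0.0, 0.0, -1.0]]
ft_force: [0.9, -0.4, -0.4]
opening: 0.583
```

>>> arm_command:
  increments:
    - [9.4,0,0,-0.5,0,0,0]
    - [9.4,0,0,-1.2,0,0,0]
    - [9.4,0,0,-2,0,0,0]
    - [9.4,0,0,-2.5,0,0,0]
    - [9.4,0,0,-2.5,0,0,0]
    - [9.4,0,0,-2,0,0,0]
    - [9.4,0,0,-2,0,0,0]
    - [9.4,0,0,-1.5,0,0,0]
    - [9.4,0,0,-0.5,0,0,0]
    - [9.4,0,0,0,0,0,0]

```text
t: 12.32
tool_pos: [554.6, 276.5, 167.2]
eef_rot: [[-0.894, 0.447, 0.005], [0.447, 0.894, 0.002], [-0.004, 0.004, -1.0]]
ft_force: [-0.1, 0.4, 0.5]
opening: 1.003
```

```bash
cat >> h.py <<'E'
def pose(az,L):
    "tool leaning back by L deg, tray x azimuth az deg; tool x pointing back"
    a,l=np.radians([az,L]); d=np.array([np.cos(a),np.sin(a),0]); u=np.array([0,0,1.])
    z=np.sin(l)*d-np.cos(l)*u; x=-np.cos(l)*d-np.sin(l)*u
    return np.c_[x,np.cross(z,x),z]
E
python3 - <<'E'
from m import *
im,d,K,E,c=cap('wrist');P=cloud(d.astype(float),K,E);k=im.astype(int)
kb=P[box(P,490,620,220,330,28,52)&(k.max(-1)<90)]
print('knob',len(kb),(kb.min(0)+kb.max(0))/2,kb.mean(0))
m=(k[...,0]-k[...,2]>50)&(k[...,1]>100)&box(P,420,680,150,400,-10,20)
q=P[cv2.morphologyEx(m.astype(np.uint8),cv2.MORPH_OPEN,np.ones((3,3)))>0]
print('mat',cv2.minAreaRect(q[:,:2].astype(np.float32)))
go([400,60,200]); 
R1=pose(10.7,35); g=np.array([568.5,6.5,27.]); t=g+R1[:,2]*18.8
pre=t-R1[:,2]*130; print('tcp grasp',t,'pre',pre)
go(pre,R1)
E
```

```text
knob 383 [553.22846663 277.22052793  37.78313472] [552.08901736 277.27885238  42.821609  ]
mat ((553.94140625, 277.00555419921875), (163.03330993652344, 163.1071319580078), 2.865705966949463)
t 12.37 pos [553.9 276.2 165.2] F [-0.4  0.3 -0.3] open 0.998 J [ 0.37  0.25  1.26  0.    1.63 -0.74]
shift [  4.08 -26.22  -3.53] 
tcp grasp [579.09574667   8.50208712  11.59994157] pre [505.82728567  -5.34213231 118.08970732]
t 12.37 pos [553.9 276.2 165.2] F [-0.4  0.3 -0.3] open 0.998 J [ 0.37  0.25  1.26  0.    1.63 -0.74]
shift [ -8.29 -27.34   4.67] [-0.198 -0.587 -0.63 ]
```

>>> arm_command:
  increments:
    - [9.4,0.2,-1.4,-0.2,0,0,0]
    - [9.4,0.5,-3,-0.4,0,0,0]
    - [9.4,0.5,-3,-0.4,0,0,0]
    - [9.4,0.5,-3,-0.4,0,0,0]
    - [9.4,0.5,-3,-0.4,0,0,0]
    - [9.4,0.5,-3,-0.4,0,0,0]
    - [9.4,0.5,-3,-0.4,0,0,0]
    - [9.4,0.5,-3,-0.4,0,0,0]
    - [9.4,0.3,-2.5,-0.3,0,0,0]
    - [9.4,0.1,-1.3,-0.2,0,0,0]

```text
t: 13.2
tool_pos: [397.4, 58.4, 197.9]
eef_rot: [[-0.894, 0.449, -0.002], [0.449, 0.894, -0.001], [0.002, -0.002, -1.0]]
ft_force: [0.7, -0.0, -1.6]
opening: 1.0
```

>>> arm_command:
  increments:
    - [9.4,0,0,0,-0.012,-0.036,-0.038]
    - [9.4,0,0,0,-0.025,-0.073,-0.079]
    - [9.4,0,0,0,-0.025,-0.073,-0.079]
    - [9.4,0,0,0,-0.025,-0.073,-0.079]
    - [9.4,0,0,0,-0.025,-0.073,-0.079]
    - [9.4,0,0,0,-0.025,-0.073,-0.079]
    - [9.4,0,0,0,-0.025,-0.073,-0.079]
    - [9.4,0,0,0,-0.025,-0.073,-0.079]
    - [9.4,0,0,0,-0.012,-0.04,-0.042]
    - [9.4,0,0,0,0,0,0]

```text
t: 14.03
tool_pos: [402.7, 60.0, 194.1]
eef_rot: [[-0.811, -0.187, 0.554], [-0.153, 0.982, 0.108], [-0.564, 0.003, -0.826]]
ft_force: [-0.4, -1.2, -0.6]
opening: 1.0
```

```bash
python3 - <<'E'
from m import *
R1=pose(10.7,35); g=np.array([568.5,6.5,27.]); t=g+R1[:,2]*18.8
pre=t-R1[:,2]*110; go(pre,R1)
im,d,K,E,c=cap('wrist');P=cloud(d.astype(float),K,E);save('w4',im)
h=P[box(P,520,620,-40,50,24,45)]; print('handle',len(h),h.mean(0),cv2.minAreaRect(h[:,:2].astype(np.float32)) if len(h) else '')
E
```

```text
t 14.03 pos [402.7  60.  194.1] F [-0.4 -1.2 -0.6] open 1.0 J [-0.17 -0.76  2.12  0.21  1.22 -1.94]
shift [-3.1  -8.37 13.29] [ 0.003 -0.011 -0.001]
handle 474 [567.67367333  10.81038491  34.24516159] ((580.647705078125, 12.57780647277832), (42.0056266784668, 83.278564453125), 80.85049438476562)
```

View pics/w4.png

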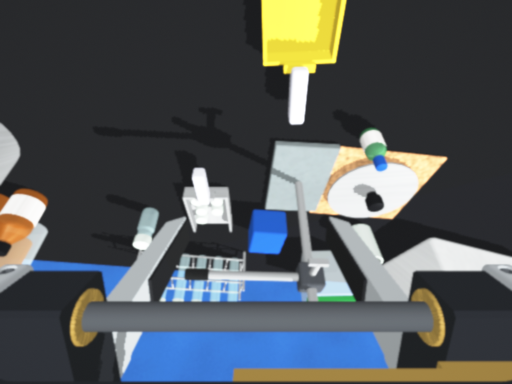

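The wrist view shows the handle at (201,188) with the tray just below it, the rod crossing at (250,277) nearer the camera, and the yellow look-alike at (300,60).

```bash
python3 - <<'E'
from m import *
im,d,K,E,c=cap('wrist');P=cloud(d.astype(float),K,E);k=im.astype(int)
m=np.zeros(k.shape[:2],bool); m[165:190,188:215]=1
m&=(k.min(-1)>150)&box(P,500,640,-60,60,20,50)
h=P[m]; print(len(h),h.mean(0),np.median(h[:,2]))
v=h[:,:2]-h[:,:2].mean(0); u=np.linalg.svd(v,full_matrices=False)[2][0]; u*=np.sign(u[0]); s=v@u
print('dir deg',np.degrees(np.arctan2(u[1],u[0])),'ends',h[:,:2].mean(0)+u*s.min(),h[:,:2].mean(0)+u*s.max())
n=np.array([-u[1],u[0]]); w=(v@n); print('width',w.min(),w.max())
E
```

```text
297 [550.70023269   8.19579149  33.17679778] 36.09501670315137
dir deg 17.930806826428334 ends [538.60470215   4.28185833] [586.5443386   19.79440922]
width -11.021293014400019 7.147158512223903
```

>>> arm_command:
  increments:
    - [9.4,-0.2,-0.5,0.7,0,0,0]
    - [9.4,-0.4,-1,1.6,0,0,0]
    - [9.4,-0.4,-1,1.6,0,0,0]
    - [9.4,-0.4,-1,1.6,0,0,0]
    - [9.4,-0.4,-1,1.6,0,0,0]
    - [9.4,-0.4,-1,1.6,0,-0.005,0]
    - [9.4,-0.4,-1,1.6,0,-0.005,0]
    - [9.4,-0.3,-0.9,1.6,0,0,0]
    - [9.4,-0.2,-0.6,1,0,0,0]
    - [9.4,0,-0.2,0.4,0,0,0]

```text
t: 14.97
tool_pos: [520.3, -1.0, 106.1]
eef_rot: [[-0.803, -0.188, 0.565], [-0.153, 0.982, 0.11], [-0.576, 0.001, -0.818]]
ft_force: [-0.3, -0.7, 0.7]
opening: 1.0
```

```bash
python3 - <<'E'
from m import *
R1=pose(10.7,35); g=np.array([568.5,8,27.]); t=g+R1[:,2]*18.8
go(t,R1)
im,d,K,E,c=cap('wrist');P=cloud(d.astype(float),K,E);save('w5',im);k=im.astype(int)
m=(k.min(-1)>150)&box(P,520,600,-30,40,30,44); h=P[m]; print(len(h),h.mean(0),h.min(0),h.max(0),cv2.minAreaRect(h[:,:2].astype(np.float32)))
E
```

```text
t 14.97 pos [520.3  -1.  106.1] F [-0.3 -0.7  0.7] open 1.0 J [-0.3  -0.36  2.09  0.36  0.88 -2.21]
shift [ 0.55 -0.04 11.17] [0.003 0.003 0.001]
714 [564.12097779   8.80914457  36.85679235] [538.76103092  -2.72484843  30.00588751] [599.97962441  28.70750614  39.12755641] ((569.367431640625, 13.055039405822754), (61.60372543334961, 28.625133514404297), 3.0583505630493164)
```

View pics/w5.png

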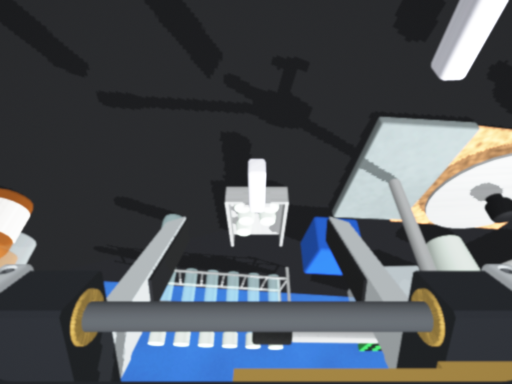

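The handle is centred between the fingers at (257,187) and aligned with them. Reaching in along the tool axis.

>>> arm_command:
  increments:
    - [9.4,0.1,0,0.6,0,0,0]
    - [9.4,0.1,0,1.2,0,0,0]
    - [9.4,0.1,0,1.4,0,0,0]
    - [9.4,0.1,0,1.4,0,0,0]
    - [9.4,0.1,0,1.4,0,0,0]
    - [9.4,0,0,1.4,0,0,0]
    - [9.4,0,0,1.4,0,0,0]
    - [9.4,0,0,1.2,0,0,0]
    - [9.4,0,0,0.8,0,0,0]
    - [9.4,0,0,0.3,0,0,0]

```text
t: 15.85
tool_pos: [578.5, 11.3, 13.3]
eef_rot: [[-0.802, -0.189, 0.566], [-0.154, 0.982, 0.11], [-0.577, 0.001, -0.817]]
ft_force: [-1.0, 0.2, -0.3]
opening: 1.0
```

>>> arm_command:
  increments:
    - [9.4,0,0,0,0,0,0]
    - [7,0,0,0,0,0,0]
    - [6,0,0,0,0,0,0]
    - [5,0,0,0,0,0,0]
    - [4,0,0,0,0,0,0]
    - [3,0,0,0,0,0,0]
    - [2.5,0,0,0,0,0,0]
    - [2,0,0,0,0,0,0]
    - [1.5,0,0,0,0,0,0]
    - [0.5,0,0,0,0,0,0]

```text
t: 16.68
tool_pos: [578.4, 10.6, 14.0]
eef_rot: [[-0.802, -0.189, 0.567], [-0.154, 0.982, 0.109], [-0.578, 0.001, -0.816]]
ft_force: [-0.6, -0.8, -0.3]
opening: 0.398
```

```bash
python3 - <<'E'
from m import *
R1=pose(10.7,35); g=np.array([568.5,8,27.]); t=g+R1[:,2]*18.8
go(t,R1)
E
```

```text
t 16.68 pos [578.4  10.6  14. ] F [-0.6 -0.8 -0.3] open 0.398 J [-0.22 -0.08  2.08  0.42  0.61 -2.26]
shift [ 0.1  -0.08  0.23] [0.002 0.005 0.002]
```

>>> arm_command:
  increments:
    - [0.5,0,0,0.2,0,0,0]
    - [0.5,0,0,0,0,0,0]
    - [0.5,0,0,0,0,0,0]
    - [0.5,0,0,0,0,0,0]
    - [0.5,0,0,0,0,0,0]
    - [0.5,0,0,0,0,0,0]
    - [0.5,0,0,0,0,0,0]
    - [0.5,0,0,0,0,0,0]
    - [0.5,-0.05,0,-0.1,0,0,0]
    - [0.5,-0.1,0,-0.15,0,0,0]
  force: 60

```text
t: 17.52
tool_pos: [578.3, 11.1, 14.2]
eef_rot: [[-0.803, -0.189, 0.565], [-0.154, 0.982, 0.11], [-0.576, 0.001, -0.818]]
ft_force: [0.3, 0.1, -2.0]
opening: 0.168
```

```bash
python3 - <<'E'
from m import *
go([0,0,0])
im,d,K,E,c=cap('scene');P=cloud(d.astype(float),K,E); k=im.astype(int)
t=P[box(P,600,720,-25,75,-5,12)&(k.min(-1)>80)&(k.max(-1)-k.min(-1)<30)]; s=(t[:,:2]-[655,22])@np.array([.983,.186])
print(len(t),np.polyfit(s,t[:,2],1))
o=C['scene']; P=o[1];k=o[0].astype(int); t=P[box(P,600,720,-25,75,-5,12)&(k.min(-1)>80)&(k.max(-1)-k.min(-1)<30)]; s=(t[:,:2]-[655,22])@np.array([.983,.186]); print('before',len(t),np.polyfit(s,t[:,2],1))
E
```

```text
t 17.52 pos [578.3  11.1  14.2] F [ 0.3  0.1 -2. ] open 0.168 J [-0.22 -0.08  2.08  0.41  0.61 -2.26]
shift [ 47.44   9.85 -31.63] 
551 [-0.02590585  5.50239249]
before 614 [-0.0382323   4.70877019]
```

>>> arm_command:
  increments:
    - [0.5,0.1,0,-0.2,0,0,0]
    - [0.5,0.4,0,-0.4,0,0,0]
    - [0.5,0.75,0,-0.55,0,0,0]
    - [0.5,0.85,0,-0.6,0,0,0]
    - [0.5,0.85,0,-0.6,0,0,0]
    - [0.5,0.85,0,-0.6,0,0,0]
    - [0.5,0.75,0,-0.55,0,0,0]
    - [0.5,0.6,0,-0.4,0,0,0]
    - [0.5,0.4,0,-0.3,0,0,0]
    - [0.5,0.15,0,-0.1,0,0,0]

```text
t: 18.4
tool_pos: [508.5, -2.8, 17.4]
eef_rot: [[-0.802, -0.188, 0.567], [-0.153, 0.982, 0.109], [-0.578, 0.0, -0.816]]
ft_force: [0.6, -0.4, -1.9]
opening: 0.165
```

>>> arm_command:
  increments:
    - [0.5,0.05,-0.3,-0.05,0,0,0]
    - [0.5,0.15,-0.7,-0.1,0,0,0]
    - [0.5,0.2,-1.1,-0.15,0,0,0]
    - [0.5,0.25,-1.5,-0.2,0,0,0]
    - [0.5,0.25,-1.7,-0.2,0,0,0]
    - [0.5,0.25,-1.7,-0.2,0,0,0]
    - [0.5,0.2,-1.6,-0.15,0,0,0]
    - [0.5,0.2,-1.2,-0.1,0,0,0]
    - [0.5,0.1,-0.8,-0.05,0,0,0]
    - [0.5,0,-0.4,0,0,0,0]

```text
t: 19.23
tool_pos: [517.0, -98.7, 29.3]
eef_rot: [[-0.818, -0.164, 0.551], [-0.142, 0.986, 0.082], [-0.557, -0.011, -0.831]]
ft_force: [-0.1, -0.7, -2.5]
opening: 0.169
```

```bash
python3 - <<'E'
from m import *
go([0,0,0])
a=cap('scene')[0]; im,d,K,E,c=cap('top'); b=cap('wrist')[0]
save('s6',np.vstack([np.hstack([a[90:330,100:400],im[90:330,150:450]]),np.hstack([b[100:340,100:400],np.zeros((240,300,3),np.uint8)])]),1.2)
E
```

```text
t 19.23 pos [517.  -98.7  29.3] F [-0.1 -0.7 -2.5] open 0.169 J [-0.54 -0.2   2.13  0.52  0.8  -2.57]
shift [ 42.54  18.23 -25.23]
```

View pics/s6.png

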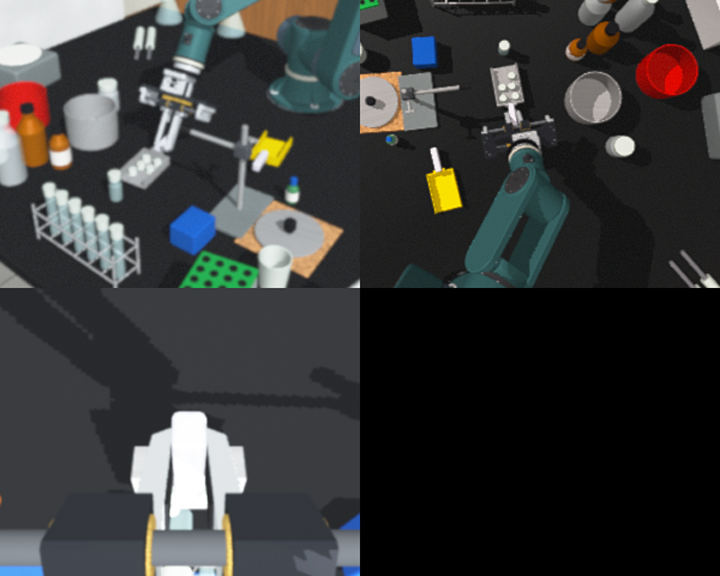

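Stoppers are all five in the tray at (508,85) in the top-view part, and it is clear of the rod. Joint 6 reached its limit, so I yaw toward the canister (which frees it) while raising.

```bash
cat >> h.py <<'E'
def tray_tcp(spout,az,tip,L=35.2,grip=(-88,0,28)):
    "TCP pose putting the spout point at 'spout', tray tipped by tip deg"
    R=pose(az,L-tip); Rt=pose(az,-tip)   # tray axes: x=-(toolx at lean 0-tip), z=-toolz
    A=np.c_[-Rt[:,0],Rt[:,1],-Rt[:,2]]
    g=np.array(spout)+A@(np.array(grip)-np.array([50,0,3])); return g+R[:,2]*18.8,R
E
python3 - <<'E'
from h import *
R=pose(-25,35.2); o=manip.get_obs(); go(o['tool_pos']+[0,0,130],R)
d=np.array([np.cos(np.radians(-25)),np.sin(np.radians(-25)),0]); pot=np.array([551,-304.5,0])
for back,z,tip in((60,120,0),(45,115,20),(35,112,45),(35,112,55)):
    p,R=tray_tcp(pot-d*back+[0,0,z],-25,tip); print(back,z,tip,p.round(1))
E
```

```text
t 19.38 pos [516.2 -97.6  28.4] F [ 0.4 -0.2 -2.7] open 0.171 J [-0.54 -0.2   2.13  0.52  0.8  -2.57]
shift [ -7.23  -0.12 -10.8 ] [ 0.333 -0.021  0.501]
60 120 0 [ 381.4 -225.4  129.6]
45 115 20 [ 404.9 -236.4  167.5]
35 112 45 [ 444.  -254.6  208.7]
35 112 55 [ 460.3 -262.2  221.7]
```

>>> arm_command:
  increments:
    - [0.5,-0.3,0,-0.4,0.01,0,0.015]
    - [0.5,-0.6,0,-0.8,0.025,-0.002,0.04]
    - [0.5,-0.8,0,-1.2,0.04,-0.003,0.06]
    - [0.5,-0.9,0,-1.4,0.045,-0.003,0.07]
    - [0.5,-1,0,-1.5,0.05,-0.003,0.075]
    - [0.5,-1,0,-1.5,0.05,-0.003,0.075]
    - [0.5,-0.9,0,-1.4,0.045,-0.003,0.066]
    - [0.5,-0.8,0,-1.2,0.033,-0.002,0.05]
    - [0.5,-0.6,0,-0.8,0.025,-0.001,0.035]
    - [0.5,-0.3,0,-0.4,0.01,0,0.015]

```text
t: 20.22
tool_pos: [516.1, -95.2, 154.6]
eef_rot: [[-0.747, 0.407, 0.525], [0.333, 0.913, -0.233], [-0.575, 0.001, -0.818]]
ft_force: [0.2, 0.3, -1.6]
opening: 0.163
```

```bash
python3 - <<'E'
from m import *
d=np.array([np.cos(np.radians(-25)),np.sin(np.radians(-25)),0]); pot=np.array([551,-304.5,0])
p,R=tray_tcp(pot-d*45+[0,0,118],-25,12); print(p); go(p,R)
print(manip.get_obs()['eef_rot'].round(3))
for n in('scene','top'):
    im,dd,K,E,c=cap(n);P=cloud(dd.astype(float),K,E); k=im.astype(int)
    t=P[box(P,500,700,-260,-60,120,185)&(k.min(-1)>90)&(k.max(-1)-k.min(-1)<40)]
    A=np.c_[t[:,:2]-t[:,:2].mean(0),np.ones(len(t))]; print(n,len(t),t.mean(0),np.linalg.lstsq(A,t[:,2],rcond=None)[0],cv2.minAreaRect(t[:,:2].astype(np.float32)))
    w=(k.min(-1)>190)&box(P,500,700,-260,-60,120,200); print('blobs',cv2.connectedComponents(w.astype(np.uint8))[0]-1)
E
```

```text
[ 399.30177779 -233.76195726  153.86575897]
t 20.22 pos [516.1 -95.2 154.6] F [ 0.2  0.3 -1.6] open 0.163 J [-0.21 -0.38  2.01 -0.15  0.92 -1.31]
shift [  4.15 -17.41  -2.84] [0.009 0.208 0.015]
[[-0.747  0.407  0.525]
 [ 0.333  0.913 -0.233]
 [-0.575  0.001 -0.818]]
scene 1048 [ 574.8597972  -116.0506462   157.20795255] [-1.50262673e-01  4.84952628e-02  1.57207953e+02] ((564.5064086914062, -114.87825012207031), (80.15020751953125, 156.52459716796875), 64.10783386230469)
blobs 3
top 995 [ 577.85482921 -122.39541006  154.56152555] [-1.90760442e-01  6.00745630e-02  1.54561526e+02] ((566.8271484375, -117.39640808105469), (69.92539978027344, 148.93258666992188), 65.76725006103516)
blobs 6
```

>>> arm_command:
  increments:
    - [0.5,0.1,-0.6,-0.1,0,0,0]
    - [0.5,0.3,-1.2,-0.2,0,0,0]
    - [0.5,0.5,-1.8,-0.3,0,0,0]
    - [0.5,0.6,-2.3,-0.4,0,0,0]
    - [0.5,0.6,-2.6,-0.4,0,0,0]
    - [0.5,0.6,-2.6,-0.4,0,0,0]
    - [0.5,0.6,-2.5,-0.4,0,0,0]
    - [0.5,0.4,-1.9,-0.3,0,0,0]
    - [0.5,0.3,-1.3,-0.2,0,0,0]
    - [0.5,0.1,-0.6,-0.1,0,0,0]

```text
t: 21.15
tool_pos: [397.0, -237.1, 150.9]
eef_rot: [[-0.748, 0.411, 0.521], [0.336, 0.912, -0.236], [-0.572, -0.001, -0.82]]
ft_force: [0.1, 0.3, -1.6]
opening: 0.165
```

```bash
python3 - <<'E'
from m import *
d=np.array([np.cos(np.radians(-25)),np.sin(np.radians(-25)),0]); pot=np.array([551,-304.5,0])
p,R=tray_tcp(pot-d*45+[0,0,116],-25,12); print(p); go(p,R)
a=cap('scene'); b=cap('top')
for n,q in(('scene',a),('top',b)):
    P=cloud(q[1].astype(float),q[2],q[3]); k=q[0].astype(int)
    m=box(P,430,640,-370,-200,105,170); 
    s=(P[...,:2]-pot[:2])@d[:2]; w=(P[...,:2]-pot[:2])@np.array([-d[1],d[0]])
    for lo,hi in((-150,-120),(-120,-100),(-100,-80),(-80,-60),(-60,-40),(-40,-20)):
        z=P[m&(s>lo)&(s<hi)][:,2]
        ww=w[m&(s>lo)&(s<hi)]
        if len(z)>5: print(n,lo,len(z),np.percentile(z,[10,50,90]).round(1),ww.min().round(),ww.max().round())
save('s7',np.hstack([a[0][130:280,130:300],b[0][110:260,270:440]]),2.3)
E
```

```text
[ 399.30177779 -233.76195726  151.86575897]
t 21.15 pos [ 397.  -237.1  150.9] F [ 0.1  0.3 -1.6] open 0.165 J [-0.84 -0.57  2.13  0.27  1.04 -2.06]
shift [-0.11  0.4  -0.04] [0.005 0.204 0.012]
scene -150 82 [142.2 152.3 158.5] -22.0 38.0
scene -120 104 [141.3 151.5 157.4] -37.0 37.0
scene -100 127 [140.7 150.7 157.8] -43.0 39.0
scene -80 110 [140.5 150.4 158.1] -39.0 40.0
scene -60 131 [138.7 144.7 156.2] -39.0 39.0
scene -40 9 [138.1 140.6 153.7] -37.0 34.0
top -150 110 [140.8 150.5 159. ] -21.0 32.0
top -120 175 [139.3 143.2 157.7] -39.0 32.0
top -100 170 [139.4 149.1 158.8] -37.0 32.0
top -80 182 [138.5 142.5 157.1] -38.0 32.0
top -60 174 [137.9 140.9 153.8] -38.0 33.0
top -40 12 [138.8 140.9 152.2] -37.0 24.0
```

View pics/s7.png

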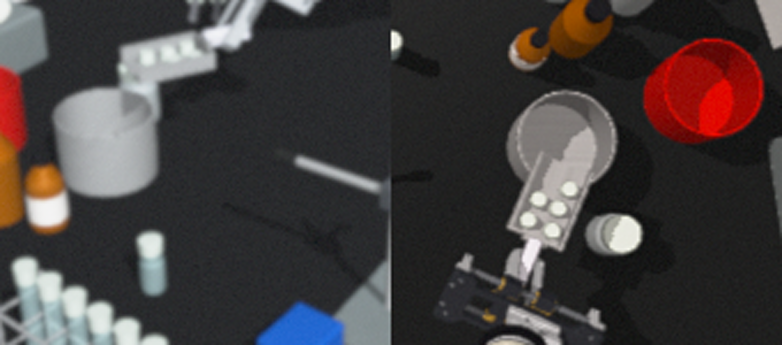

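The tray is held level with its open end over the mouth, and all five stoppers are in it (right half, around (550,210)). Now plan the tipping rows.

```bash
python3 - <<'E'
from h import *
from scipy.spatial.transform import Rotation as Ro
d=np.array([np.cos(np.radians(-25)),np.sin(np.radians(-25)),0]); pot=np.array([551,-304.5,0])
o=manip.get_obs(); p0,R0=o['tool_pos'],o['eef_rot']
tips=np.r_[np.linspace(2,20,11)[1:],np.linspace(20,50,11)[1:]]
for i,t in enumerate(tips):
    f=min(1,(i+1)/10); s=pot+d*(-42+ (5 if i>9 else 0)*(i-9)/10)+[0,0,138-36*f]
    p,R=tray_tcp(s,-25,t); print((R0.T@(p-p0)/10).round(2),Ro.from_matrix(R0.T@R).as_rotvec().round(3)); p0,R0=p,R
E
```

```text
[-0.03  0.34 -0.14] [0.006 0.061 0.011]
[-0.07  0.    0.  ] [-0.     0.031  0.   ]
[-0.08 -0.    0.01] [-0.     0.031 -0.   ]
[-0.09  0.    0.01] [0.    0.031 0.   ]
[-0.1   0.    0.02] [-0.     0.031 -0.   ]
[-0.11 -0.    0.02] [ 0.     0.031 -0.   ]
[-0.12  0.    0.03] [0.    0.031 0.   ]
[-0.13  0.    0.03] [-0.     0.031  0.   ]
[-0.14  0.    0.04] [-0.     0.031  0.   ]
[-0.15 -0.    0.04] [ 0.     0.031 -0.   ]
[-0.49  0.   -0.49] [-0.     0.052  0.   ]
[-0.49  0.   -0.49] [ 0.     0.052 -0.   ]
[-0.49 -0.   -0.5 ] [0.    0.052 0.   ]
[-0.49  0.   -0.5 ] [-0.     0.052 -0.   ]
[-0.49 -0.   -0.5 ] [-0.     0.052  0.   ]
[-0.49  0.   -0.5 ] [0.    0.052 0.   ]
[-0.49  0.   -0.51] [-0.     0.052  0.   ]
[-0.49 -0.   -0.51] [ 0.     0.052 -0.   ]
[-0.49 -0.   -0.51] [-0.     0.052  0.   ]
[-0.49  0.   -0.51] [-0.     0.052  0.   ]
```

>>> arm_command:
  increments:
    - [0.5,-0.05,0.05,-0.05,0,0.025,0]
    - [0.5,-0.05,0.1,-0.05,0.002,0.035,0.003]
    - [0.5,-0.08,0.1,0,0.002,0.035,0.004]
    - [0.5,-0.09,0.05,0,0.002,0.035,0.004]
    - [0.5,-0.1,0,0,0,0.035,0]
    - [0.5,-0.11,0,0.02,0,0.035,0]
    - [0.5,-0.12,0,0.03,0,0.035,0]
    - [0.5,-0.13,0,0.03,0,0.035,0]
    - [0.5,-0.14,0,0.04,0,0.035,0]
    - [0.5,-0.15,0,0.04,0,0.03,0]

```text
t: 22.08
tool_pos: [410.0, -236.0, 156.1]
eef_rot: [[-0.875, 0.417, 0.245], [0.402, 0.909, -0.113], [-0.27, -0.0, -0.963]]
ft_force: [0.3, 0.2, -2.5]
opening: 0.164
```

```bash
python3 - <<'E'
from m import *
d=np.array([np.cos(np.radians(-25)),np.sin(np.radians(-25)),0]); pot=np.array([551,-304.5,0])
p,R=tray_tcp(pot-d*42+[0,0,102],-25,20); go(p,R)
a=cap('scene'); b=cap('top')
for n,q in(('scene',a),('top',b)):
    P=cloud(q[1].astype(float),q[2],q[3])
    m=box(P,430,640,-370,-200,95,190) 
    s=(P[...,:2]-pot[:2])@d[:2]; w=(P[...,:2]-pot[:2])@np.array([-d[1],d[0]])
    for lo,hi in((-120,-100),(-100,-80),(-80,-60),(-60,-50),(-50,-40),(-40,-30),(-30,-20)):
        k=m&(s>lo)&(s<hi)&(abs(w)<45)
        if k.sum()>5: print(n,lo,k.sum(),np.percentile(P[k][:,2],[10,50,90]).round(1),w[k].min().round(),w[k].max().round())
save('s8',np.hstack([a[0][130:280,130:300],b[0][110:260,270:440]]),2.3)
E
```

```text
t 22.08 pos [ 410.  -236.   156.1] F [ 0.3  0.2 -2.5] open 0.164 J [-0.69 -0.29  1.84  0.07  1.33 -1.84]
shift [ 0.18 -0.25  0.1 ] [0.001 0.008 0.006]
scene -120 140 [127.9 140.5 147. ] -36.0 44.0
scene -100 131 [120.9 133.4 139.3] -33.0 44.0
scene -80 125 [113.6 123.5 132.4] -33.0 43.0
scene -60 79 [108.4 117.2 127.7] -31.0 44.0
scene -50 63 [104.  109.4 123.5] -32.0 43.0
scene -40 26 [105.  113.8 121.5] -29.0 44.0
top -120 164 [127.8 142.4 149. ] -32.0 38.0
top -100 177 [122.1 132.2 140.2] -32.0 38.0
top -80 158 [112.5 118.8 133.9] -32.0 38.0
top -60 75 [108.5 112.8 129. ] -31.0 39.0
top -50 80 [104.5 107.6 123.3] -31.0 38.0
top -40 29 [102.8 106.5 123.4] -31.0 39.0
```

View pics/s8.png

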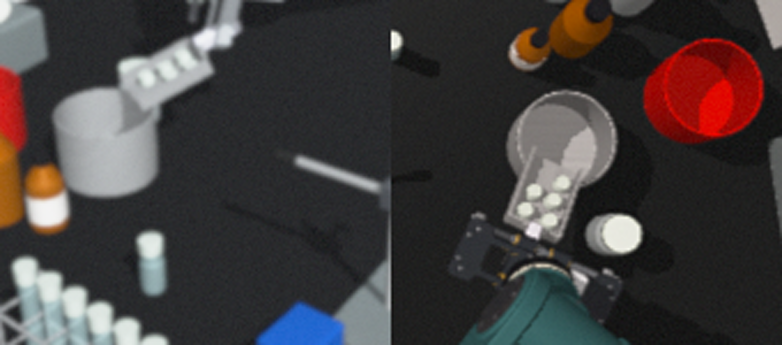

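Tipped about 20°, the spout is just inside and about 12 mm above the rim, and all stoppers are still in the tray. Tip through.

>>> arm_command:
  increments:
    - [0.5,-0.4,-0.05,-0.4,0,0.045,0]
    - [0.5,-0.5,-0.1,-0.5,0,0.052,0]
    - [0.5,-0.5,-0.1,-0.5,0,0.052,0]
    - [0.5,-0.5,0,-0.5,0,0.052,0]
    - [0.5,-0.5,0,-0.5,0,0.052,0]
    - [0.5,-0.5,0,-0.5,0,0.052,0]
    - [0.5,-0.5,0,-0.5,0,0.052,0]
    - [0.5,-0.5,0,-0.5,0,0.052,0]
    - [0.5,-0.5,0,-0.5,0,0.052,0]
    - [0.5,-0.5,0,-0.5,0,0.052,0]

```text
t: 23.02
tool_pos: [451.2, -258.2, 207.1]
eef_rot: [[-0.883, 0.418, -0.214], [0.406, 0.908, 0.098], [0.235, -0.001, -0.972]]
ft_force: [0.5, -0.8, -1.8]
opening: 0.165
```

>>> arm_command:
  increments:
    - [0.5,-0.4,0,-0.5,0,0.05,0]
    - [0.5,-0.4,0,-0.5,0,0.05,0]
    - [0.5,0,0,0,0,0,0]
    - [0.5,0,0,0,0,0,0]
    - [0.5,0,0,0,0,0,0]
    - [0.5,0,0,0,0,0,0]
    - [0.5,0,0,0,0,0,0]
    - [0.5,0,0,0,0,0,0]
    - [0.5,0,0,0,0,0,0]
    - [0.5,0,0,0,0,0,0]

```text
t: 23.85
tool_pos: [459.2, -262.7, 214.6]
eef_rot: [[-0.857, 0.419, -0.3], [0.396, 0.908, 0.138], [0.33, -0.001, -0.944]]
ft_force: [0.4, -0.4, -1.0]
opening: 0.166
```

```bash
python3 - <<'E'
from m import *
go([0,0,0])
a=cap('scene'); b=cap('top')
save('s9',np.hstack([a[0][130:280,130:300],b[0][110:260,270:440]]),2.3)
E
```

```text
t 23.85 pos [ 459.2 -262.7  214.6] F [ 0.4 -0.4 -1. ] open 0.166 J [-0.59  0.3   1.14 -0.06  2.03 -1.75]
shift [42.66  4.6  37.65]
```

View pics/s9.png

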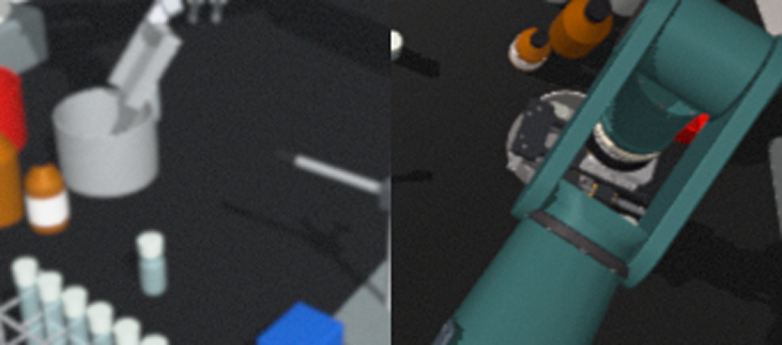

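The tray is tipped and shows empty in the left half at (145,65). Lift, level it, then check the canister.

>>> arm_command:
  increments:
    - [0.5,0.3,0,-0.9,0,0,0]
    - [0.5,0.5,0,-1.5,0,0,0]
    - [0.5,0.5,0,-1.5,0,0,0]
    - [0.5,0.5,0,-1.5,0,0,0]
    - [0.5,0.3,0,-1,0,0,0]
    - [0.5,0.1,0,0,0,-0.04,0]
    - [0.5,0.5,0,0,0,-0.09,0]
    - [0.5,0.5,0,0,0,-0.09,0]
    - [0.5,0.5,0,0,0,-0.09,0]
    - [0.5,0.5,0,0,0,-0.09,0]

```text
t: 24.78
tool_pos: [441.9, -254.7, 286.3]
eef_rot: [[-0.906, 0.419, 0.061], [0.418, 0.908, -0.029], [-0.068, -0.001, -0.998]]
ft_force: [-0.7, -0.2, -2.0]
opening: 0.164
```

>>> arm_command:
  increments:
    - [0.5,0.5,1,0,0,-0.09,0]
    - [0.5,0.5,1.5,0,0,-0.09,0]
    - [0.5,0.5,1.5,0,0,-0.09,0]
    - [0.5,0.5,1.5,0,0,-0.09,0]
    - [0.5,0.3,2,0,0,-0.09,0]
    - [0.5,0.3,2,0,0,-0.07,0]
    - [0.5,0,2,0,0,-0.04,0]
    - [0.5,0,2,0,0,0,0]
    - [0.5,0,1.5,0,0,0,0]
    - [0.5,0,0.8,0,0,0,0]

```text
t: 25.62
tool_pos: [485.1, -98.7, 278.3]
eef_rot: [[-0.739, 0.417, 0.529], [0.339, 0.909, -0.243], [-0.582, 0.0, -0.813]]
ft_force: [-0.4, -0.3, -1.1]
opening: 0.169
```

```bash
python3 - <<'E'
from m import *
R=pose(-25,35.2); g=np.array([450,-100,0.]); p=g+R[:,2]*18.8; p[2]=50
print(p); go(p,R)
a=cap('scene'); b=cap('top')
for n,q in(('scene',a),('top',b)):
    P=cloud(q[1].astype(float),q[2],q[3])
    k=q[0].astype(int); w=(k.min(-1)>150)&box(P,480,620,-375,-235,2,60); print(n,w.sum())
save('s10',np.hstack([a[0][110:290,130:330],b[0][110:290,240:440]]),2)
E
```

```text
[ 459.82159182 -104.57988348   50.        ]
t 25.62 pos [485.1 -98.7 278.3] F [-0.4 -0.3 -1.1] open 0.169 J [-0.23 -0.5   1.84 -0.12  1.19 -1.37]
shift [14.96 -1.59 17.37] [0.003 0.007 0.005]
scene 677
top 242
```

View pics/s10.png

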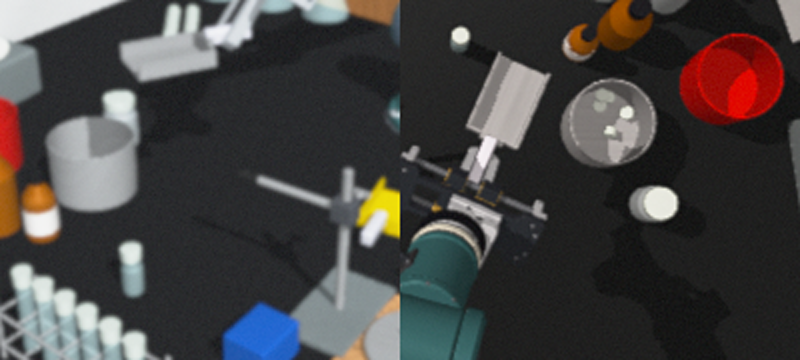

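The tray is empty (left half, (170,60)), the stoppers lie in the canister around (610,110) in the right half, and nothing is on the bench. Setting the tray down.

>>> arm_command:
  increments:
    - [0.5,0.8,-0.1,0.9,0,0,0]
    - [0.5,1.5,-0.2,1.8,0,0.001,0]
    - [0.5,1.8,-0.2,2.1,0,0.001,0]
    - [0.5,2,-0.2,2.2,0,0.001,0]
    - [0.5,2,-0.2,2.2,0,0.001,0]
    - [0.5,2,-0.2,2.2,0,0.001,0]
    - [0.5,1.8,-0.2,2.1,0,0.001,0]
    - [0.5,1.5,-0.2,1.8,0,0,0]
    - [0.5,1,-0.1,1.4,0,0,0]
    - [0.5,0.5,0,0.7,0,0,0]

```text
t: 26.55
tool_pos: [457.7, -107.2, 46.5]
eef_rot: [[-0.744, 0.421, 0.519], [0.344, 0.907, -0.243], [-0.573, -0.002, -0.819]]
ft_force: [0.3, -0.1, -1.9]
opening: 0.166
```

```bash
python3 - <<'E'
from m import *
R=pose(-25,35.2); p=np.array([460,-104.6,20.]); go(p,R)
d=np.array([np.cos(np.radians(-25)),np.sin(np.radians(-25))])
for n in('scene','top'):
    q=cap(n);P=cloud(q[1].astype(float),q[2],q[3]); o=manip.get_obs()['tool_pos']
    s=(P[...,:2]-o[:2])@d; w=(P[...,:2]-o[:2])@np.array([-d[1],d[0]])
    m=(abs(w)<25)&(s>30)&(s<120)&(P[...,2]>15)&(P[...,2]<80); print(n,m.sum(),np.polyfit(s[m],P[m][:,2],1),np.polyfit(w[m],P[m][:,2],1))
E
```

```text
t 26.55 pos [ 457.7 -107.2   46.5] F [ 0.3 -0.1 -1.9] open 0.166 J [-0.29 -0.43  2.26 -0.13  0.71 -1.35]
shift [1.43 0.34 2.23] [-0.    -0.004  0.003]
scene 185 [-9.67412729e-03  3.70668679e+01] [-4.36164853e-03  3.62875748e+01]
top 447 [-8.28520445e-03  3.66514986e+01] [-8.73534463e-03  3.60296204e+01]
```

>>> arm_command:
  increments:
    - [0.5,0.2,0,0.3,0,0,0]
    - [0.5,0.35,0,0.5,0,0,0]
    - [0.5,0.4,0,0.55,0,0,0]
    - [0.5,0.35,0,0.5,0,0,0]
    - [0.5,0.2,0,0.3,0,0,0]
    - [0.5,0.1,0,0.15,0,0,0]
    - [0.5,0.06,0,0.08,0,0,0]
    - [0.5,0.06,0,0.08,0,0,0]
    - [0.5,0.06,0,0.08,0,0,0]
    - [0.5,0,0,0,0,0,0]

```text
t: 27.48
tool_pos: [460.7, -107.0, 19.3]
eef_rot: [[-0.741, 0.419, 0.525], [0.342, 0.908, -0.243], [-0.579, -0.0, -0.816]]
ft_force: [-0.6, 0.5, -2.3]
opening: 0.164
```

```bash
python3 - <<'E'
from h import *
go([458,-107,13])
E
```

```text
t 27.48 pos [ 460.7 -107.    19.3] F [-0.6  0.5 -2.3] open 0.164 J [-0.28 -0.37  2.29 -0.15  0.62 -1.33]
shift [ 0.56 -0.11  0.37]
```

>>> arm_command:
  increments:
    - [0.5,0.06,0,0.08,0,0,0]
    - [0.5,0.06,0,0.08,0,0,0]
    - [0.5,0.06,0,0.08,0,0,0]
    - [0.5,0.06,0,0.08,0,0,0]
    - [0.5,0.05,0,0.06,0,0,0]
    - [0.5,0.04,0,0.05,0,0,0]
    - [0.5,0.03,0,0.04,0,0,0]
    - [0.5,0,0,0,0,0,0]
    - [0.5,0,0,0,0,0,0]
    - [0.5,0,0,0,0,0,0]

```text
t: 28.32
tool_pos: [460.5, -106.9, 13.4]
eef_rot: [[-0.741, 0.419, 0.525], [0.342, 0.908, -0.243], [-0.579, -0.0, -0.816]]
ft_force: [0.5, -0.9, -1.2]
opening: 0.168
```

```bash
python3 - <<'E'
from h import *
go([458,-107,13])
E
```

```text
t 28.32 pos [ 460.5 -106.9   13.4] F [ 0.5 -0.9 -1.2] open 0.168 J [-0.28 -0.36  2.3  -0.15  0.6  -1.32]
shift [ 0.2  -0.11 -0.09]
```

>>> arm_command:
  increments:
    - [0.5,0.03,0,0.04,0,0,0]
    - [0.5,0.03,0,0.04,0,0,0]
    - [0.5,0.02,0,0.03,0,0,0]
    - [0.5,0,0,0,0,0,0]
    - [0.5,0,0,0,0,0,0]
    - [0.5,0,0,0,0,0,0]
    - [0.5,0,0,0,0,0,0]
    - [0.5,0,0,0,0,0,0]
    - [0.5,0,0,0,0,0,0]
    - [0.5,0,0,0,0,0,0]

```text
t: 29.15
tool_pos: [460.6, -106.9, 12.2]
eef_rot: [[-0.74, 0.419, 0.525], [0.342, 0.908, -0.243], [-0.579, -0.0, -0.815]]
ft_force: [0.5, -0.1, -0.8]
opening: 0.167
```

```bash
python3 - <<'E'
from h import *
go([458,-107,13])
E
```

```text
t 29.15 pos [ 460.6 -106.9   12.2] F [ 0.5 -0.1 -0.8] open 0.167 J [-0.28 -0.36  2.3  -0.15  0.59 -1.32]
shift [ 0.14 -0.11 -0.2 ]
```

>>> arm_command:
  increments:
    - [0.5,0.03,0,0.04,0,0,0]
    - [0.5,0.03,0,0.04,0,0,0]
    - [0.5,0,0,0,0,0,0]
    - [0.5,0,0,0,0,0,0]
    - [2.5,0,0,0,0,0,0]
    - [4,0,0,0,0,0,0]
    - [6,0,0,0,0,0,0]
    - [8,0,0,0,0,0,0]
    - [9,0,0,0,0,0,0]
    - [9,0,0,0,0,0,0]

```text
t: 29.98
tool_pos: [460.2, -106.9, 10.7]
eef_rot: [[-0.741, 0.419, 0.525], [0.342, 0.908, -0.243], [-0.578, -0.001, -0.816]]
ft_force: [-0.1, 0.0, -0.4]
opening: 0.557
```

>>> arm_command:
  increments:
    - [9,0,0,-0.3,0,0,0]
    - [9,0,0,-0.8,0,0,0]
    - [9,0,0,-1.5,0,0,0]
    - [9,0,0,-2,0,0,0]
    - [9,0,0,-2,0,0,0]
    - [9,0,0,-2,0,0,0]
    - [9,0,0,-2,0,0,0]
    - [9,0,0,-1.5,0,0,0]
    - [9,0,0,-0.8,0,0,0]
    - [9,0,0,-0.3,0,0,0]

```text
t: 30.82
tool_pos: [391.4, -74.7, 120.6]
eef_rot: [[-0.739, 0.419, 0.528], [0.341, 0.908, -0.243], [-0.581, 0.0, -0.814]]
ft_force: [1.5, -0.7, -1.0]
opening: 0.956
```

```bash
python3 - <<'E'
from m import *
go([458,-107,13])
a=cap('scene'); b=cap('top')
for n,q in(('scene',a),('top',b)):
    P=cloud(q[1].astype(float),q[2],q[3]); k=q[0].astype(int)
    for nm,bb in dict(box=(620,740,85,180,30,60),cup=(640,760,280,380,40,80),vial=(640,740,-120,-50,30,80),jar=(380,480,-420,-320,30,95),amber=(640,720,-300,-230,30,110),drop=(410,490,180,250,20,70)).items():
        u=P[box(P,*bb)]; print(n,nm,len(u),u.min(0).round(),u.max(0).round())
    t=P[box(P,490,590,-190,-80,-2,12)&(k.min(-1)>80)&(k.max(-1)-k.min(-1)<30)]
    A=np.c_[t[:,:2]-t[:,:2].mean(0),np.ones(len(t))]; print('tray floor',len(t),np.linalg.lstsq(A,t[:,2],rcond=None)[0])
    kb=P[box(P,510,600,240,320,30,52)&(k.max(-1)<80)]; print('knob',len(kb),kb.mean(0) if len(kb) else '')
    w=(k.min(-1)>150)&box(P,485,617,-370,-240,3,40); print('in pot',w.sum(),'blobs',cv2.connectedComponentsWithStats(w.astype(np.uint8))[2][1:,4])
save('s11',np.vstack([a[0][100:340],b[0][90:330]]),1.2)
E
```

```text
t 30.82 pos [391.4 -74.7 120.6] F [ 1.5 -0.7 -1. ] open 0.956 J [-0.23 -0.75  2.27 -0.14  1.01 -1.33]
shift [ 0.23 -0.14 13.05] 
scene box 735 [648. 102.  30.] [726. 166.  54.]
scene cup 574 [654. 291.  40.] [716. 350.  72.]
scene vial 173 [680. -93.  30.] [706. -63.  73.]
scene jar 232 [ 402. -401.   31.] [ 453. -345.   88.]
scene amber 388 [ 665. -284.   30.] [ 709. -243.  107.]
scene drop 131 [442. 211.  20.] [470. 237.  63.]
tray floor 465 [-2.87975016e-03  5.06294336e-03  3.70746128e+00]
knob 75 [561.73876079 279.3124791   38.6095418 ]
in pot 435 blobs [130 305]
top box 469 [645. 100.  31.] [722. 162.  57.]
top cup 169 [656. 289.  40.] [714. 348.  76.]
top vial 81 [677. -91.  32.] [704. -66.  74.]
top jar 312 [ 399. -401.   30.] [ 452. -348.   90.]
top amber 224 [ 659. -292.   30.] [ 705. -248.  109.]
top drop 62 [439. 208.  21.] [465. 229.  64.]
tray floor 574 [1.24281915e-03 3.20508529e-03 2.88616346e+00]
knob 45 [553.76770833 272.51003364  40.81796717]
in pot 211 blobs [ 19  13 178   1]
```

View pics/s11.png

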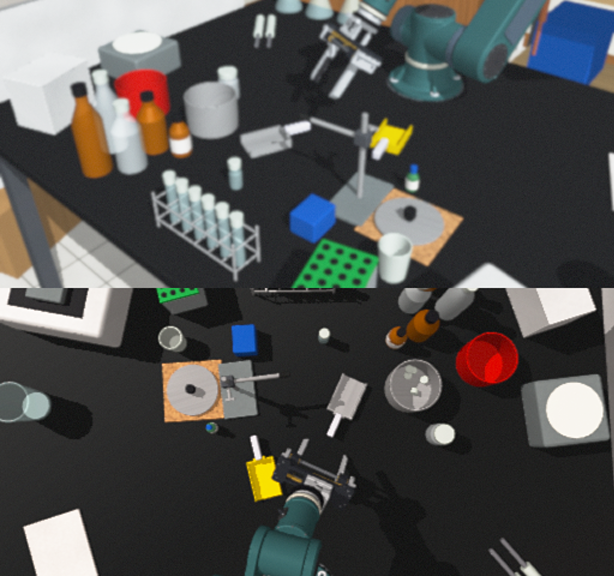

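```bash
python3 -c "
from station import manip
print(manip.finish_job())"
```

```text
the job is handed in; nothing more can be done
None
```

The job is handed in: the lid is knob up in the middle of the cork mat, the stoppers are in the steel canister, and the empty tray lies flat on the bench. It ended at about 31 s of robot time, with the gripper open and clear of everything. No verdict is reported.

**What went wrong:**
- **Lid dropped:** on the way to the mat the lid slipped out of a grip too high on the knob. It landed knob up, partly off-centre on the mat. I regripped it lower and set it down again.
- **Joint limit:** joint 6 reached its range limit (-2.57 rad) during the sideways draw-out of the tray. This twisted the tray slightly and lifted it early, but nothing spilled.

**Last checks:**
- **Lid:** right after placing, the wrist camera put the knob about 1 mm from the mat centre. The final top and scene views read it about 5 and 8 mm off; those readings come from a few dozen knob pixels each and disagree with the close-up.
- **Stoppers:** the tray is empty and no stopper is visible on the bench. I did not count all five in the canister one by one, because they overlap in the top view.
- **Tray:** its floor is within about 0.3 degrees of level.
- **Bystanders:** the blue box, cup, vial, jar, small amber bottle and small dropper measure where they began, within camera noise.

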